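Hang the tube wheel on the rotator's slanted drive shaft

ROBOT

A 6-joint arm with a two-finger parallel gripper is mounted at the origin on the work surface. World frame = base frame: x ahead of the robot, y to its left, z up, the work surface at z = 0. Lengths are in m, angles in rad, forces in N, time in s.
With the tool pointing down it reaches from about 0.25 to 0.775 m from the base axis. Payload 8.9 kg.
Tool frame: the origin (TCP) lies at the very end of the fingers, on their centre line; the grasp point (between the pads) lies 19 mm behind it; x points along the fingers, z is the direction in which the jaws open and shut, and the axes are right-handed (so a half turn about x gives the same grasp; the last joint's range is limited). The gripper opens to 85 mm and grips with 20 to 120 N. Pads are 22 mm wide; open, the fingers measure 114 mm over their backs; the gripper's body (76 mm by 85 mm) begins 54 mm behind the grasp point. The pads swing forward as they close: fully open they stand 13 mm farther back than shut.
Start: joints at [-1.261, 0.291, -0.153, 1.127, 0, 1.431], TCP at [0.228, -0.473, 0.231] pointing down, gripper open.
Joint ranges: [-2.52, 2.52], [-0.91, 1.74], [-1.3, 1.37], [-1.96, 2.02], [-1.52, 1.47], [-3.14, 3.14]. Speed limits (rad/s): [2.22, 2.22, 2.79, 3.14, 3.14, 3.14].

INTERFACE

Orientations are given as a unit quaternion [w, x, y, z].
In Python, from cell import readout, capture, camera_params, env gives the robot as it stands. The module is installed in compiled form; this text tells all that it offers.
- The arm moves only by the tool play_rows, never from a script. Its argument "steps" is a list of rows, each an object of numbers: "tx", "ty", "tz": the shift along the tool's x, y, z in m; "turn": the turn about the tool's x in degrees; "jaw": the finger opening in m, from 0 to 0.0854. A call has 1 to 5 rows; each row shifts and turns the commanded pose from where the row before left it, along the tool's axes as they then stand; what a row does not reach is not made up. A row lasts 1/10 s, in which the tool goes at most 50 mm and 8.59 degrees, less where a joint would pass 70% of its speed; a pose out of reach is approached as far as the arm can. A call with a gripper value outside its range is refused whole. The fingers move at their own pace and stop on an object; "grip_force" is the grip in N (left out, the last holds). Time passes only in rows, so rows that do not move let the fingers close. It gives the time, the measured TCP pose, the force and the opening at its end, in the units of the state.
- readout.observe(): the state, without advancing time (a new reading comes with each control period).
- capture(name): name is "scene" or "top"; returns (picture, depth): 400x640x3 uint8, blue, green, red; 400x640 float32, m along the optical axis (not along the pixel's ray), 0 where there is no reading.
- camera_params(name): a dict with "K" (3x3 intrinsics, pixels), "R" (3x3) and "t" (3): a world point X has camera coordinates R X + t. Camera axes: x right, y down, z forward; pixel columns grow to the right and rows downward; lengths in m; the calibration is good to about 2 mm. A picture is of the moment at which its call begins. camera_params takes no time and is no camera call.
- env.finish_job(): hands the job in, once; it reports no verdict.
The state is a dict: "time": time; "joints": joint angles; "joint_vel": joint speeds; "effort": joint torques, N m; "tcp_pos": TCP position; "tool_rot": TCP orientation; "wrist_force": force on the tool from outside, world axes, zero at the start; "torque": the same for the moment, N m; "opening": opening from 0.0 (shut) to 1.0 (fully open).
Only numpy, scipy, OpenCV 4.12 (cv2) and the standard library are available. Lean on these libraries where they do the work, as an engineer would, in place of code of your own. Each camera call takes 0.05 s, during which the arm holds its last target.

TASK

Fit the tube wheel lying on the bench onto the slanted drive shaft of the tube rotator: slide its hub on along the shaft, turn it by feel until the slots in its back find the drive pin, and gently push it fully home against the head. Never force it against the rotator, leave the other things on the bench where they stand, and let go of the wheel.

Things in the scene. Friction and masses are not known exactly. Their poses are not given: they have to be found in the camera images.
- hub (a point): Tube wheel: loose white disc, 180 mm wide, 6 thick, about 0.24 kg, flat on the bench, hub up. Its black eight-sided hub, 42 mm across flats, rises to 50 mm above the wheel's flat back. 12 grey clips near the rim, 71 to 85 mm from the centre, reach 17 mm above the back. Point: hub centre, on the axis, 25 mm above the back. z runs along the axis out of the hub's closed top; x is square to one flat.
- bore (a point): Mouth of the bore: the point on the wheel's axis in its flat back, axes as for point hub. The bore is blind, 15 mm wide, 45 mm deep. Two slots cross at its mouth, along x and along y, each 8 mm wide, 10 mm deep, 38 mm long: the drive pin fits at every quarter turn, to about 0.1 rad.
- head: The rotator's motor head, fixed: a tilted grey drum, 72 mm wide, ending in an aluminium face 52 mm wide. Origin at the face's centre, 125 mm above the bench; z points out of the face along the drive shaft, up and towards the robot, 60 degrees above level; y is level. Home: the wheel's back lies on this face, so point bore is at this origin and point hub 25 mm along z.
- tip (a point): End of the steel drive shaft, 40 mm out of the face, axes as for the head. The shaft is 13 mm thick, its last 10 mm a cone down to 5 mm. A spring leaf along its side, bulging 3.4 mm at 22 mm off the face, presses on the bore with 5 to 6 N and grips it: the wheel does not slide home by its own weight but needs a light push of a few newtons. The leaf shifts the hub sideways by up to 1 mm.
- pin (a point): Centre of the drive pin, on the shaft's axis 4 mm off the face, axes as for the head. The pin, 5 mm thick, 28 mm long, crosses the shaft squarely. The gearbox holds shaft and pin still, at an angle that differs each time and is not measured. A wheel whose slots miss the pin rests on it 6.5 mm short of home.
- rotator: Rotator housing, fixed, white: 200 by 170 mm, 40 mm tall (59 mm at its rear, +x); two grey cheeks, up to 112 mm tall, carry the head. Origin at the centre of its underside; its front, over which the shaft points, is -x. The head's origin lies 20 mm before and 125 mm above this point.
- flask: Bystander: a capped clear bottle, 64 mm across, 130 mm tall, standing; origin at the centre of its underside.
- tipbox: Bystander: a box of pipette tips, 117 x 80 x 78 mm; origin at the centre of its underside.
- tuberack: Bystander: a rack of capped tubes, 100 x 190 mm, 79 mm tall; origin at the centre of its underside.

How it is judged:
By the outcome, as a careful person would: the job done as asked, in the order asked, and still so for the second after the job is handed in, with the robot touching nothing.
It also fails if it takes over 72 s, if anything falls off the work surface, if the arm or the gripper's body presses on something with over 40 N, if the wrist force passes 120 N, or if a joint passes its speed limit or range.

## Working session

There is one attempt and no reset: what is moved stays moved. The work goes in short steps, Python scripts to look and compute and a tool call to move; the robot and the scene stay as the last step left them, time stands still between calls to the robot, and variables do not carry over. Pictures are saved under pics/ and viewed, and the job is handed in when it is done.

Besides the shell and the picture viewer there is one more tool, called after "Call:" by a JSON object that holds its "method" and its "body". play_rows: Moves the arm, as the interface text tells. Its arguments: {"type":"object","properties":{"steps":{"type":"array","items":{"type":"object","properties":{"tx":{"type":"number"},"ty":{"type":"number"},"tz":{"type":"number"},"turn":{"type":"number"},"jaw":{"type":"number"}}}},"grip_force":{"type":"number"}},"required":["steps"]}

```bash
mkdir -p pics; ls
python3 - <<'E'
from cell import readout, capture, camera_params, env
import cv2, numpy as np
print(readout.observe())
for n in ("scene","top"):
    p,d=capture(n); cv2.imwrite(f"pics/{n}0.png",p); np.save(f"{n}0.npy",d); np.save(f"{n}0p.npy",p)
    c=camera_params(n); print(n,c, -c["R"].T@c["t"])
E
```

```text
pics
{'time': 0.0, 'joints': array([-1.26128599e+00,  2.91264696e-01, -1.54120818e-01,  1.12667881e+00,
       -2.95067417e-06,  1.43147806e+00]), 'joint_vel': array([-1.49017738e-03, -9.07273591e-04, -2.22563430e-04,  4.18483738e-04,
       -8.49897755e-04, -8.18811688e-05]), 'effort': array([ 1.77783724e-03, -5.37149155e+01,  3.31367934e+01,  1.59879721e-02,
       -1.42342396e-04, -4.68378019e-06]), 'tcp_pos': array([ 0.22766596, -0.47259528,  0.23074245]), 'tool_rot': array([ 0.59838641,  0.37648265,  0.59907335, -0.37590642]), 'wrist_force': array([-0.26444496, -0.61247379,  0.73762803]), 'torque': array([-0.00309307,  0.05294568, -0.01821588]), 'opening': 0.9984282632286844}
scene {'K': array([[514.52080805,   0.        , 329.43433002],
       [  0.        , 514.52080805, 201.64246288],
       [  0.        ,   0.        ,   1.        ]]), 'R': array([[-0.52356085,  0.85193214, -0.00978065],
       [ 0.64349379,  0.38788766, -0.6598931 ],
       [-0.55839035, -0.35178798, -0.75129584]]), 't': array([ 0.31830303, -0.29926881,  1.82961538])} [1.38086819 0.48854679 1.1802102 ]
top {'K': array([[439.8882857 ,   0.        , 308.79329621],
       [  0.        , 439.8882857 , 201.56070546],
       [  0.        ,   0.        ,   1.        ]]), 'R': array([[ 0.01988604, -0.99969256,  0.01480951],
       [-0.9935536 , -0.02141306, -0.11132265],
       [ 0.11160554, -0.01250028, -0.99367396]]), 't': array([-0.03550419,  0.60237519,  1.36555011])} [ 0.44679512 -0.00552482  1.4244954 ]
```

View pics/scene0.png

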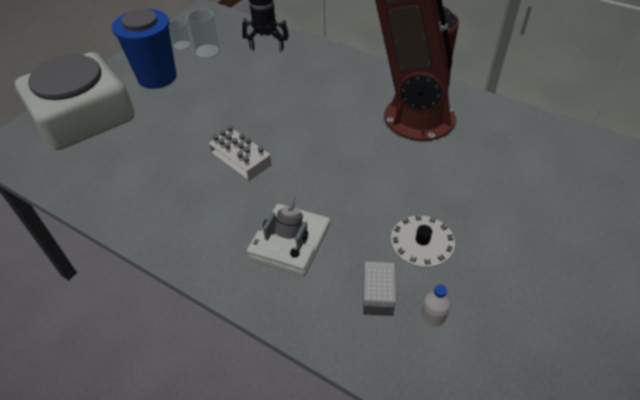

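View pics/top0.png

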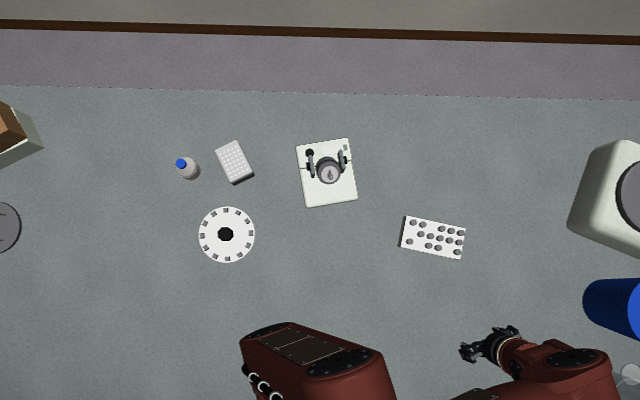

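```bash
cat > h.py <<'E'
import numpy as np, cv2
from cell import camera_params
def cp(n): return camera_params(n)
def proj(n,X):
    c=cp(n); X=np.atleast_2d(X); Y=X@c["R"].T+c["t"]; q=Y@c["K"].T; return q[:,:2]/q[:,2:]
def cloud(n,d):
    c=cp(n); v,u=np.indices(d.shape); K=c["K"]
    P=np.stack([(u-K[0,2])/K[0,0]*d,(v-K[1,2])/K[1,1]*d,d],-1)
    W=(P-c["t"])@c["R"]; W[d==0]=np.nan; return W
def crop(n,p,u0,v0,w,h,s,out):
    cv2.imwrite(out,cv2.resize(p[v0:v0+h,u0:u0+w],None,fx=s,fy=s,interpolation=cv2.INTER_CUBIC))
E
python3 - <<'E'
from h import *
t=np.load("top0p.npy"); s=np.load("scene0p.npy"); dt=np.load("top0.npy"); ds=np.load("scene0.npy")
crop("top",t,285,130,80,80,7,"pics/t_rot.png")
crop("scene",s,240,190,100,90,7,"pics/s_rot.png")
crop("top",t,190,200,70,70,8,"pics/t_wh.png")
W=cloud("top",dt); S=cloud("scene",ds)
for (u,v) in [(225,234),(200,236),(250,234),(327,173),(330,175),(300,200),(350,200),(230,160),(187,168)]: print((u,v),W[v,u].round(4))
for (u,v) in [(423,235),(292,203),(292,210),(289,217),(440,290)]: print((u,v),S[v,u].round(4))
E
```

```text
(225, 234) [0.4939 0.2352 0.0532]
(200, 236) [0.4876 0.3234 0.0049]
(250, 234) [0.4968 0.1619 0.0184]
(327, 173) [ 0.6792 -0.0745  0.1295]
(330, 175) [ 0.67   -0.0824  0.1486]
(300, 200) [0.6108 0.0053 0.0046]
(350, 200) [ 0.6105 -0.154   0.0364]
(230, 160) [0.7225 0.2247 0.0782]
(187, 168) [0.6893 0.349  0.1054]
(423, 235) [0.5115 0.2446 0.0495]
(292, 203) [ 0.6676 -0.0791  0.1455]
(292, 210) [ 0.6756 -0.0751  0.1272]
(289, 217) [ 0.7043 -0.0646  0.1339]
(440, 290) [0.7018 0.3648 0.1299]
```

View pics/t_rot.png

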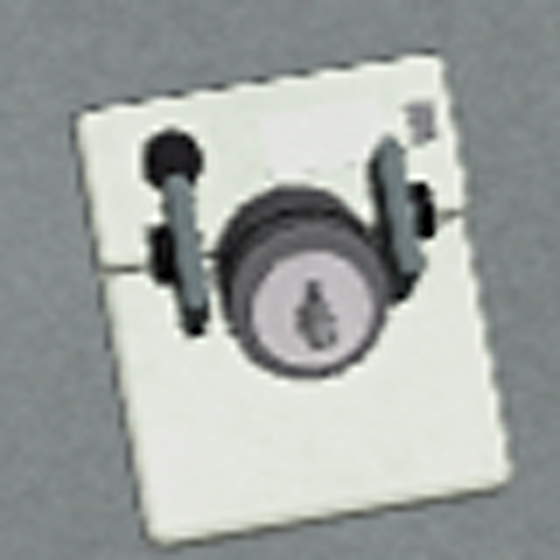

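View pics/s_rot.png

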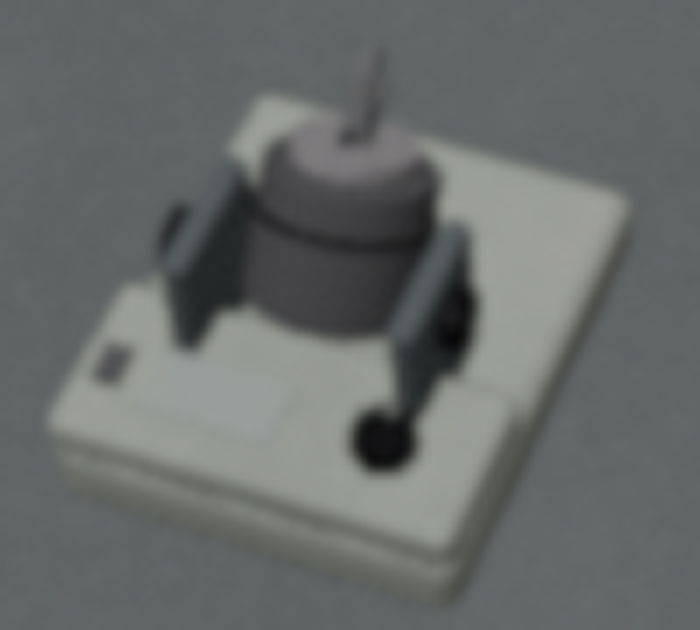

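View pics/t_wh.png

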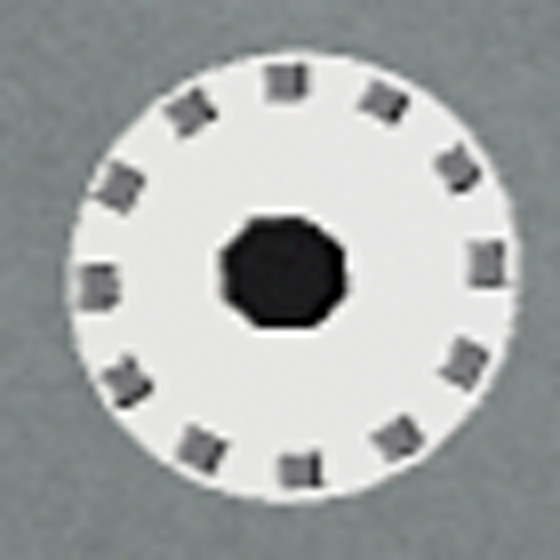

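```bash
cat >> h.py <<'E'
def ray(n,u,v,z):
    c=cp(n); C=-c["R"].T@c["t"]; d=c["R"].T@np.linalg.solve(c["K"],[u,v,1.]); return C+d*(z-C[2])/d[2]
E
python3 - <<'E'
from h import *
t=np.load("top0p.npy"); W=cloud("top",np.load("top0.npy"))
cc=lambda x,y,s,u0,v0:((x+.5)/s-.5+u0,(y+.5)/s-.5+v0)
fl=ray("top",*cc(150,542,7,285,130),.04); fr=ray("top",*cc(512,482,7,285,130),.04)
rl=ray("top",*cc(78,115,7,285,130),.059); rr=ray("top",*cc(440,56,7,285,130),.059)
for a in (fl,fr,rl,rr): print(a.round(4))
print("widths",np.linalg.norm(fl-fr),np.linalg.norm(rl-rr),np.linalg.norm((fl-rl)[:2]),np.linalg.norm((fr-rr)[:2]))
d=rl-rr; print("yaw",np.degrees(np.arctan2(-d[0],d[1])), np.degrees(np.arctan2(-(fl-fr)[0],(fl-fr)[1])),np.degrees(np.arctan2((rl-fl)[1],(rl-fl)[0])),np.degrees(np.arctan2((rr-fr)[1],(rr-fr)[0])))
print("center",((fl+fr+rl+rr)/4).round(4))
f=ray("top",*cc(306,313,7,285,130),.125); print("face",f.round(4))
# wheel: white mask
hsv=cv2.cvtColor(t,cv2.COLOR_BGR2HSV)
g=t.min(2).astype(int)
m=(g>170).astype(np.uint8); m[:195]=0;m[270:]=0;m[:,:190]=0;m[:,262:]=0
cs,_=cv2.findContours(m,cv2.RETR_EXTERNAL,cv2.CHAIN_APPROX_NONE); c=max(cs,key=cv2.contourArea)
e=cv2.fitEllipse(c); print("disc",e,ray("top",*e[0],.006).round(4))
# hub top
m=(t.max(2)<70).astype(np.uint8); m[:215]=0;m[255:]=0;m[:,:205]=0;m[:,245:]=0
v,u=np.nonzero(m); print("hub px",u.mean(),v.mean(),len(u),ray("top",u.mean(),v.mean(),.045).round(4))
# clips
m=((g<150)&(g>40)).astype(np.uint8)
pts=[]
n,l,st,ce=cv2.connectedComponentsWithStats(m)
for i in range(n):
    if 8<st[i,4]<60 and 190<ce[i][0]<262 and 200<ce[i][1]<268:
        p=ray("top",*ce[i],.014); pts.append(p)
pts=np.array(pts); 
c0=np.array([pts[:,0].mean(),pts[:,1].mean()]); 
c=ray("top",*e[0],.006)[:2]
a=np.degrees(np.arctan2(pts[:,1]-c[1],pts[:,0]-c[0])); print(len(pts),c0.round(4),np.sort(a.round(1)),np.hypot(*(pts[:,:2]-c).T).round(4))
k=np.exp(1j*np.radians(a)*12).mean(); print("clip phase mod30",np.degrees(np.angle(k))/12,abs(k))
E
```

```text
[ 0.5848 -0.0145  0.04  ]
[ 0.6156 -0.1781  0.04  ]
[0.7763 0.0222 0.059 ]
[ 0.8075 -0.1415  0.059 ]
widths 0.16648905764251015 0.16666126373056872 0.19500111455201938 0.195331634050722
yaw 10.792397405629918 10.678622791184257 10.845817634362746 10.795118487672621
center [ 0.6961 -0.0779  0.0495]
face [ 0.6762 -0.0786  0.125 ]
disc ((226.5927276611328, 234.27122497558594), (54.03166198730469, 56.48398208618164), 38.4915657043457) [0.4948 0.2383 0.006 ]
hub px 224.7235294117647 233.95882352941177 170 [0.4943 0.2375 0.045 ]
13 [0.4952 0.2399] [-175.4 -144.6 -115.8  -85.4  -55.4  -25.4    4.2   33.8   64.1   93.6
   94.7  124.1  154.7] [0.0795 0.0784 0.0787 0.0781 0.0775 0.0241 0.0779 0.0769 0.0778 0.0772
 0.0775 0.077  0.0769]
clip phase mod30 4.39928729274194 0.99565301976373
```

```bash
cat >> h.py <<'E'
YAW=np.radians(10.8)
H0=np.array([0.6763,-0.0795,0.125])
Rh=lambda yaw=YAW: np.column_stack([np.array([-np.cos(yaw)*.866*-1*-1,0,0]) ,]*3)
def headR(yaw=YAW):
    f=np.array([-np.cos(yaw),-np.sin(yaw),0]); z=.5*f+np.array([0,0,.8660254]); y=np.array([-np.sin(yaw),np.cos(yaw),0]); return np.column_stack([np.cross(y,z),y,z])
E
python3 - <<'E'
from h import *
R=headR(); print(R.round(3))
for n,(u0,v0,w,h) in {"top":(310,158,40,34),"scene":(268,190,50,50)}.items():
    p=np.load(f"{n}0p.npy"); W=cloud(n,np.load(f"{n}0.npy"))
    s=14
    q=p[v0:v0+h,u0:u0+w].astype(float); q=cv2.resize(q,None,fx=s,fy=s,interpolation=cv2.INTER_CUBIC)
    lo,hi=np.percentile(q,1),np.percentile(q,99.5); q=np.clip((q-lo)/(hi-lo)*255,0,255).astype(np.uint8)
    q2=q.copy()
    def pt(X): a=proj(n,H0+R@np.array(X))[0]; return tuple(int(i) for i in ((a-[u0,v0]+.5)*s))
    for k in range(60):
        a=k*2*np.pi/60; cv2.circle(q2,pt([.026*np.cos(a),.026*np.sin(a),0]),1,(0,255,0),-1)
    cv2.circle(q2,pt([0,0,.04]),4,(0,0,255),1);cv2.circle(q2,pt([0,0,.0]),4,(255,0,0),1);cv2.circle(q2,pt([0,0,.022]),4,(0,255,255),1)
    cv2.imwrite(f"pics/z_{n}.png",np.hstack([q,q2])[:600,:] if w*s*2<=800 else np.vstack([q,q2]) if 0 else cv2.resize(np.hstack([q,q2]),None,fx=800/(2*w*s),fy=800/(2*w*s)))
    # depth points near
    D=W[v0:v0+h,u0:u0+w].reshape(-1,3); L=(D-H0)@R
    k=(np.hypot(L[:,0],L[:,1])<.03)&(L[:,2]>.004)
    print(n,L[k].round(4).tolist()[:40])
    k=(np.hypot(L[:,0],L[:,1])<.022)&(abs(L[:,2])<.006); print("face z med",np.median(L[k][:,2]),k.sum())
E
```

```text
[[ 0.851 -0.187 -0.491]
 [ 0.162  0.982 -0.094]
 [ 0.5    0.     0.866]]
top [[0.0156, -0.0204, 0.0065], [0.0158, -0.0022, 0.0071], [0.0137, -0.0084, 0.0042], [0.0142, -0.0014, 0.0112], [0.009, -0.0169, 0.0042], [0.0117, 0.0132, 0.006], [0.0099, -0.0014, 0.008], [0.0097, 0.0195, 0.006], [0.0073, 0.002, 0.0082], [0.0069, -0.0009, 0.0085], [0.0068, -0.0038, 0.0094], [0.0045, 0.0024, 0.0088], [0.0063, 0.0001, 0.015], [0.0077, -0.0024, 0.0201], [0.0047, -0.006, 0.0134], [0.0001, -0.0128, 0.0042], [0.0052, 0.0038, 0.019], [0.0076, 0.0015, 0.0265], [0.006, -0.0016, 0.0238], [0.006, -0.0044, 0.0251], [-0.0013, 0.0147, 0.0048], [0.0046, 0.0047, 0.0254], [0.0062, 0.0023, 0.0311], [0.0033, -0.0012, 0.025], [0.005, -0.0035, 0.0307], [0.0029, -0.0069, 0.0264], [0.0022, 0.0081, 0.0261], [0.0023, 0.0053, 0.0277], [0.0022, 0.0025, 0.0288], [0.0038, 0.0001, 0.0342], [0.0039, -0.0027, 0.0356], [0.0025, -0.0058, 0.0335], [-0.0091, -0.0145, 0.0061], [0.0005, 0.0032, 0.0324], [0.0019, 0.0008, 0.0371], [0.0029, -0.0017, 0.0412], [0.0008, -0.005, 0.0371], [-0.011, 0.0159, 0.0042], [-0.0037, 0.0033, 0.0294
[... 461 characters left out ...]
037, 0.0301], [0.0091, 0.0001, 0.032], [0.0006, -0.0001, 0.0294], [0.0008, 0.0027, 0.0302], [0.0017, 0.0058, 0.0314], [0.007, -0.003, 0.0276], [0.0002, -0.0026, 0.0256], [0.0044, 0.0017, 0.0281], [0.0008, 0.0032, 0.0275], [-0.0021, 0.005, 0.0271], [0.0068, -0.0027, 0.0247], [0.0075, 0.0004, 0.0258], [0.0038, 0.0019, 0.0251], [0.0026, 0.0042, 0.0254], [0.0029, 0.0071, 0.0263], [0.0028, -0.0036, 0.0203], [0.0038, -0.0005, 0.0215], [0.0029, 0.002, 0.022], [0.0085, 0.0067, 0.025], [-0.0005, 0.0064, 0.0222], [0.0033, -0.0058, 0.017], [0.0046, -0.0026, 0.0183], [0.0047, 0.0003, 0.0192], [0.0024, 0.0022, 0.019], [0.0026, 0.0051, 0.0199], [0.0007, 0.0073, 0.0199]]
face z med 0.0008214201847097384 72
```

```bash
ls pics
```

```text
s_rot.png
scene0.png
t_rot.png
t_wh.png
top0.png
z_scene.png
z_top.png
```

View pics/z_top.png

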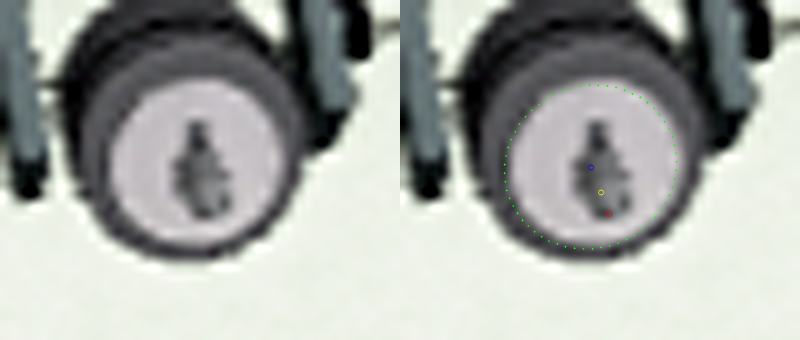

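View pics/z_scene.png

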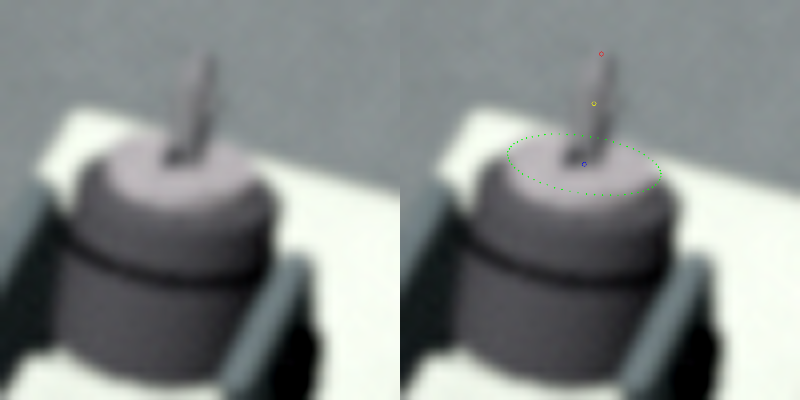

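```bash
sed -i 's/^H0=.*/H0=np.array([0.6778,-0.0807,0.125])/' h.py
python3 - <<'E'
from h import *
R=headR()
def hull(img,n,P,val,u0,v0,s):
    a=(proj(n,H0+P@R.T)-[u0,v0]+.5)*s; cv2.fillConvexPoly(img,cv2.convexHull(a.astype(np.float32)).astype(np.int32).reshape(-1,2),val)
def cyl(r0,z0,r1,z1):
    a=np.linspace(0,2*np.pi,40); c,s=np.cos(a),np.sin(a)
    return np.vstack([np.c_[r0*c,r0*s,0*a+z0],np.c_[r1*c,r1*s,0*a+z1]])
def pin(th):
    a=np.linspace(0,2*np.pi,20); b=np.array([-.014,.014]); out=[]
    d=np.array([np.cos(th),np.sin(th),0]); e=np.array([-np.sin(th),np.cos(th),0])
    for q in b:
        for t in a: out.append(q*d+.0025*np.cos(t)*e+np.array([0,0,.004+.0025*np.sin(t)]))
    return np.array(out)
res={}
for n,(u0,v0,w,h) in {"top":(318,164,20,20),"scene":(284,206,20,16)}.items():
    p=np.load(f"{n}0p.npy")[v0:v0+h,u0:u0+w].astype(float).mean(2); s=20
    base=np.zeros((h*s,w*s),np.float32)
    face=base.copy(); hull(face,n,cyl(.0245,0,.0245,0),1,u0,v0,s)
    sh=base.copy(); hull(sh,n,cyl(.0065,0,.0065,.03),1,u0,v0,s); hull(sh,n,cyl(.0065,.03,.0025,.04),1,u0,v0,s)
    ds=lambda x: cv2.resize(cv2.GaussianBlur(x,(0,0),s*.6),(w,h),interpolation=cv2.INTER_AREA)
    fm=ds(face)>.97
    r=[]
    for th in range(0,180,5):
        pm=base.copy(); hull(pm,n,pin(np.radians(th)),1,u0,v0,s); pm[sh>0]=0
        A=np.c_[np.ones(fm.sum()),ds(sh)[fm],ds(pm)[fm]]
        x,rs,_,_=np.linalg.lstsq(A,p[fm],rcond=None); r.append((rs[0] if x[2]<0 else 9e9))
    r=np.array(r); res[n]=r; o=np.argsort(r)[:8]; print(n,fm.sum(),[(int(i*5),round(r[i])) for i in o],round(np.median(r)))
t=res["top"]/res["top"].min()+res["scene"]/res["scene"].min(); print([(int(i*5),round(t[i],2)) for i in np.argsort(t)[:10]])
best=int(np.argmin(t))*5
for n,(u0,v0,w,h) in {"top":(310,158,40,34),"scene":(268,190,50,50)}.items():
    s=10; q=cv2.resize(np.load(f"{n}0p.npy")[v0:v0+h,u0:u0+w],None,fx=s,fy=s,interpolation=cv2.INTER_CUBIC); q2=q.copy()
    for th,c in ((best,(0,0,255)),(best+90,(255,0,0))):
        a=(proj(n,H0+pin(np.radians(th))@R.T)-[u0,v0]+.5)*s; cv2.polylines(q2,[cv2.convexHull(a.astype(np.float32)).astype(np.int32)],True,c,1)
    a=(proj(n,H0+cyl(.026,0,.026,0)@R.T)-[u0,v0]+.5)*s; cv2.polylines(q2,[cv2.convexHull(a.astype(np.float32)).astype(np.int32)],True,(0,255,0),1)
    cv2.imwrite(f"pics/y_{n}.png",cv2.resize(np.hstack([q,q2]),None,fx=400/w/s,fy=400/w/s))
E
```

```text
top 137 [(170, 24341), (175, 25395), (165, 28230), (0, 30584), (160, 35505), (5, 37549), (155, 41718), (10, 43829)] 51354
scene 47 [(85, 1110), (90, 1110), (80, 1111), (95, 1112), (100, 1112), (105, 1115), (75, 1116), (70, 1121)] 1152
[(170, np.float64(2.06)), (175, np.float64(2.11)), (165, np.float64(2.21)), (160, np.float64(2.5)), (155, np.float64(2.76)), (150, np.float64(2.92)), (145, np.float64(3.02)), (140, np.float64(3.08)), (135, np.float64(3.1)), (130, np.float64(3.11))]
```

View pics/y_top.png

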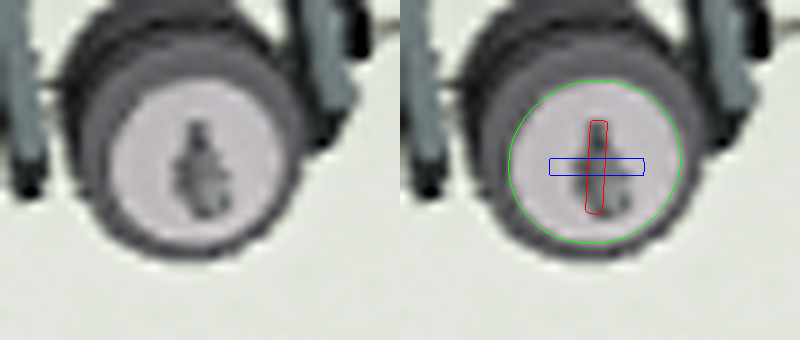

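View pics/y_scene.png

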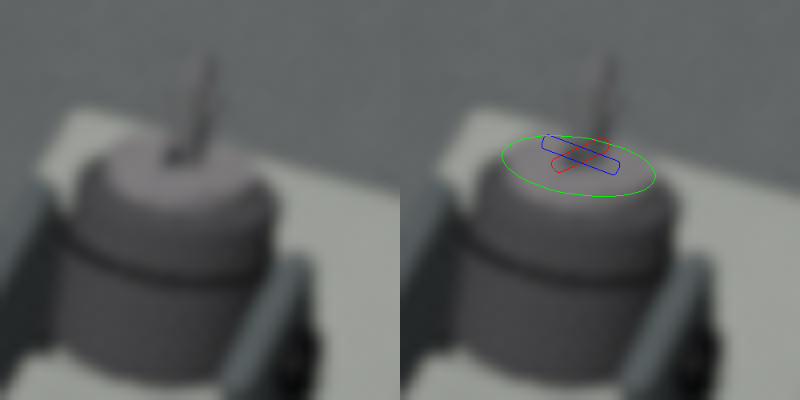

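```bash
cat >> h.py <<'E'
from scipy.spatial.transform import Rotation as Ro
from cell import readout
def jawang():
    q=readout.observe()["tool_rot"]; M=Ro.from_quat(q[[1,2,3,0]]).as_matrix(); return M
def info():
    o=readout.observe(); M=jawang(); print("t",round(o["time"],2),"p",o["tcp_pos"].round(4),"jaw",round(np.degrees(np.arctan2(M[1,2],M[0,2])),2),"F",o["wrist_force"].round(2),"T",o["torque"].round(2),"op",round(o["opening"]*.0854,4),"j",np.degrees(o["joints"]).round(1)); return o
def rows(d,turn=0,n=1):
    """n equal rows for world shift d, total turn (deg, tool x)"""
    M=jawang(); out=[]
    for i in range(n):
        v=M.T@(np.asarray(d)/n); out.append({"tx":round(float(v[0]),4),"ty":round(float(v[1]),4),"tz":round(float(v[2]),4),"turn":round(turn/n,2)})
        M=M@Ro.from_euler("x",turn/n,degrees=True).as_matrix()
    for r in out: print(r)
E
python3 - <<'E'
from h import *
o=info(); rows(np.array([.4946,.238,.15])-o["tcp_pos"],-158.6,19)
t=np.load("top0p.npy")
m=(t.max(2)<90).astype(np.uint8)[215:255,205:245]
m=cv2.resize(t[215:255,205:245].max(2),None,fx=8,fy=8,interpolation=cv2.INTER_CUBIC)
c=max(cv2.findContours((m<110).astype(np.uint8),0,cv2.CHAIN_APPROX_NONE)[0],key=cv2.contourArea)[:,0].astype(float)
P=np.array([ray("top",(x+.5)/8-.5+205,(y+.5)/8-.5+215,.048)[:2] for x,y in c]); 
best=[]
from scipy.optimize import least_squares
for ph in range(0,45,1):
    a=np.radians(ph+45*np.arange(8)); N=np.c_[np.cos(a),np.sin(a)]
    f=lambda x: (( (P-x[:2])@N.T).max(1)-x[2])
    r=least_squares(f,[*P.mean(0),.021]); best.append((r.cost*1e6,ph,r.x.round(4)))
print(sorted(best,key=lambda b:b[0])[:4])
E
```

```text
t 0.1 p [ 0.2277 -0.4726  0.2308] jaw -64.29 F [-0.56  0.07  0.19] T [-0.01 -0.01  0.  ] op 0.0856 j [-72.3  16.7  -8.8  64.6  -0.   82. ]
{'tx': 0.0043, 'ty': 0.0289, 'tz': -0.0276, 'turn': -8.35}
{'tx': 0.0043, 'ty': 0.0326, 'tz': -0.0231, 'turn': -8.35}
{'tx': 0.0043, 'ty': 0.0356, 'tz': -0.0181, 'turn': -8.35}
{'tx': 0.0043, 'ty': 0.0379, 'tz': -0.0128, 'turn': -8.35}
{'tx': 0.0043, 'ty': 0.0393, 'tz': -0.0071, 'turn': -8.35}
{'tx': 0.0043, 'ty': 0.0399, 'tz': -0.0014, 'turn': -8.35}
{'tx': 0.0043, 'ty': 0.0397, 'tz': 0.0044, 'turn': -8.35}
{'tx': 0.0043, 'ty': 0.0386, 'tz': 0.0102, 'turn': -8.35}
{'tx': 0.0043, 'ty': 0.0367, 'tz': 0.0157, 'turn': -8.35}
{'tx': 0.0043, 'ty': 0.0341, 'tz': 0.0208, 'turn': -8.35}
{'tx': 0.0043, 'ty': 0.0307, 'tz': 0.0256, 'turn': -8.35}
{'tx': 0.0043, 'ty': 0.0267, 'tz': 0.0297, 'turn': -8.35}
{'tx': 0.0043, 'ty': 0.0221, 'tz': 0.0333, 'turn': -8.35}
{'tx': 0.0043, 'ty': 0.017, 'tz': 0.0362, 'turn': -8.35}
{'tx': 0.0043, 'ty': 0.0116, 'tz': 0.0382, 'turn': -8.35}
{'tx': 0.0043, 'ty': 0.0059, 'tz': 0.0395, 'turn': -8.35}
{'tx': 0.0043, 'ty': 0.0001, 'tz': 0.0399, 'turn': -8.35}
{'tx': 0.0043, 'ty': -0.0057, 'tz': 0.0395, 'turn': -8.35}
{'tx': 0.0043, 'ty': -0.0114, 'tz': 0.0383, 'turn': -8.35}
[(np.float64(170.9406302919634), 6, array([0.4951, 0.236 , 0.0223])), (np.float64(171.10935524782997), 5, array([0.4951, 0.2361, 0.0223])), (np.float64(172.37531930964903), 7, array([0.4951, 0.236 , 0.0223])), (np.float64(173.13995068829811), 4, array([0.4951, 0.236 , 0.0223]))]
```

Call:
{"method": "play_rows", "body": {"steps": [{"tx": 0.004,"ty": 0.029,"tz": -0.0275,"turn": -8.35},{"tx": 0.004,"ty": 0.0325,"tz": -0.023,"turn": -8.35},{"tx": 0.004,"ty": 0.0355,"tz": -0.018,"turn": -8.35},{"tx": 0.004,"ty": 0.038,"tz": -0.013,"turn": -8.35},{"tx": 0.004,"ty": 0.0395,"tz": -0.007,"turn": -8.35}]}}

```text
validation failed for argument at $.st...
```

Call:
{"method": "play_rows", "body": {"steps": [{"tx": 0.004,"ty": 0.04,"tz": -0.0015,"turn": -8.35},{"tx": 0.004,"ty": 0.0395,"tz": 0.0045,"turn": -8.35},{"tx": 0.004,"ty": 0.0385,"tz": 0.01,"turn": -8.35},{"tx": 0.004,"ty": 0.0365,"tz": 0.0155,"turn": -8.35},{"tx": 0.004,"ty": 0.034,"tz": 0.021,"turn": -8.35}]}}

```text
validation failed for argument at $.st...
```

Call:
{"method": "play_rows", "body": {"steps": [{"tx": 0.004,"ty": 0.0305,"tz": 0.0255,"turn": -8.35},{"tx": 0.004,"ty": 0.0265,"tz": 0.0295,"turn": -8.35},{"tx": 0.004,"ty": 0.022,"tz": 0.0335,"turn": -8.35},{"tx": 0.004,"ty": 0.017,"tz": 0.036,"turn": -8.35},{"tx": 0.004,"ty": 0.0115,"tz": 0.038,"turn": -8.35}]}}

```text
validation failed for argument at $.st...
```

Call:
{"method": "play_rows", "body": {"steps": [{"tx": 0.004,"ty": 0.006,"tz": 0.0395,"turn": -8.35},{"tx": 0.004,"ty": 0.0,"tz": 0.04,"turn": -8.35},{"tx": 0.004,"ty": -0.0055,"tz": 0.0395,"turn": -8.35},{"tx": 0.004,"ty": -0.0115,"tz": 0.038,"turn": -8.3},{"tx": 0}]}}

```text
validation failed for argument at $.st...
```

Run:
```python
from h import *
o=info(); rows(np.array([.495,.2375,.06])-o["tcp_pos"],0,1)
```

```text
t 0.1 p [ 0.2277 -0.4726  0.2308] jaw -64.29 F [-0.56  0.07  0.19] T [-0.01 -0.01  0.  ] op 0.0856 j [-72.3  16.7  -8.8  64.6  -0.   82. ]
{'tx': 0.1715, 'ty': 0.5489, 'tz': -0.5236, 'turn': 0.0}
```

Call:
{"method": "play_rows", "body": {"steps": [{"tx": 0.004,"ty": 0.029,"tz": -0.0275,"turn": -8.35,"jaw": 0.085},{"tx": 0.004,"ty": 0.0325,"tz": -0.023,"turn": -8.35,"jaw": 0.085},{"tx": 0.004,"ty": 0.0355,"tz": -0.018,"turn": -8.35,"jaw": 0.085},{"tx": 0.004,"ty": 0.038,"tz": -0.013,"turn": -8.35,"jaw": 0.085},{"tx": 0.004,"ty": 0.0395,"tz": -0.007,"turn": -8.35,"jaw": 0.085}]}}

```text
time: 0.6
tcp_pos: [0.2984, -0.2843, 0.2109]
tool_rot: [0.694, 0.136, 0.694, -0.136]
wrist_force: [1.7, -0.7, 0.6]
opening: 0.997
```

Call:
{"method": "play_rows", "body": {"steps": [{"tx": 0.004,"ty": 0.04,"tz": -0.0015,"turn": -8.35,"jaw": 0.085},{"tx": 0.004,"ty": 0.0395,"tz": 0.0045,"turn": -8.35,"jaw": 0.085},{"tx": 0.004,"ty": 0.0385,"tz": 0.01,"turn": -8.35,"jaw": 0.085},{"tx": 0.004,"ty": 0.0365,"tz": 0.0155,"turn": -8.35,"jaw": 0.085},{"tx": 0.004,"ty": 0.034,"tz": 0.021,"turn": -8.35,"jaw": 0.085}]}}

```text
time: 1.1
tcp_pos: [0.3684, -0.0979, 0.1911]
tool_rot: [0.697, -0.12, 0.697, 0.12]
wrist_force: [0.4, -0.7, -0.8]
opening: 0.993
```

Call:
{"method": "play_rows", "body": {"steps": [{"tx": 0.004,"ty": 0.0305,"tz": 0.0255,"turn": -8.35,"jaw": 0.085},{"tx": 0.004,"ty": 0.0265,"tz": 0.0295,"turn": -8.35,"jaw": 0.085},{"tx": 0.004,"ty": 0.022,"tz": 0.0335,"turn": -8.35,"jaw": 0.085},{"tx": 0.004,"ty": 0.017,"tz": 0.036,"turn": -8.35,"jaw": 0.085},{"tx": 0.004,"ty": 0.0115,"tz": 0.038,"turn": -8.35,"jaw": 0.085}]}}

```text
time: 1.6
tcp_pos: [0.4384, 0.0885, 0.171]
tool_rot: [0.608, -0.361, 0.608, 0.361]
wrist_force: [1.0, -0.6, 0.2]
opening: 0.994
```

Call:
{"method": "play_rows", "body": {"steps": [{"tx": 0.004,"ty": 0.006,"tz": 0.0395,"turn": -8.35,"jaw": 0.085},{"tx": 0.004,"ty": 0.0,"tz": 0.04,"turn": -8.35,"jaw": 0.085},{"tx": 0.004,"ty": -0.0055,"tz": 0.0395,"turn": -8.35,"jaw": 0.085},{"tx": 0.004,"ty": -0.0115,"tz": 0.038,"turn": -8.3,"jaw": 0.085},{"tx": 0,"ty": 0,"tz": 0,"turn": 0,"jaw": 0.085}]}}

```text
time: 2.1
tcp_pos: [0.4951, 0.2399, 0.1543]
tool_rot: [0.479, -0.52, 0.478, 0.521]
wrist_force: [0.3, -0.3, 0.4]
opening: 0.996
```

Run:
```python
from h import *
o=info(); rows(np.array([.495,.2375,.06])-o["tcp_pos"],0,1)
from cell import capture
p,d=capture("top"); crop("top",p,170,180,110,100,7,"pics/g1.png")
```

```text
t 2.1 p [0.4951 0.2399 0.1543] jaw 94.78 F [ 0.31 -0.32  0.44] T [-0.02 -0.07 -0.  ] op 0.085 j [ 18.2  22.4 -12.4  55.1   0.1  13.4]
{'tx': 0.0943, 'ty': 0.0003, 'tz': -0.0024, 'turn': 0.0}
```

View pics/g1.png

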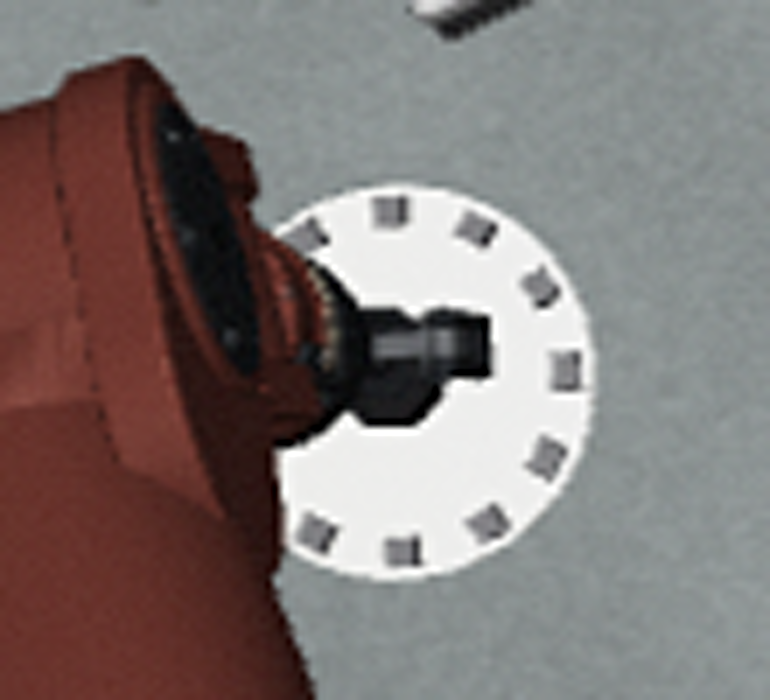

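Call:
{"method": "play_rows", "body": {"steps": [{"tx": 0.03,"ty": 0,"tz": -0.002,"turn": 0.3,"jaw": 0.085},{"tx": 0.035,"ty": 0,"tz": 0,"turn": 0,"jaw": 0.085},{"tx": 0.035,"ty": 0,"tz": 0,"turn": 0,"jaw": 0.085},{"tx": 0.025,"ty": 0,"tz": 0,"turn": 0,"jaw": 0.085},{"tx": 0.01,"ty": 0,"tz": 0,"turn": 0,"jaw": 0.085}]}}

```text
time: 2.65
tcp_pos: [0.4923, 0.2326, 0.0181]
tool_rot: [0.481, -0.516, 0.484, 0.517]
wrist_force: [0.7, 0.4, 0.8]
opening: 0.998
```

Call:
{"method": "play_rows", "body": {"steps": [{"tx": 0,"ty": 0,"tz": 0,"turn": 0,"jaw": 0.03},{"tx": 0,"ty": 0,"tz": 0,"turn": 0,"jaw": 0.03},{"tx": 0,"ty": 0,"tz": 0,"turn": 0,"jaw": 0.03},{"tx": 0,"ty": 0,"tz": 0,"turn": 0,"jaw": 0.03},{"tx": 0,"ty": 0,"tz": 0,"turn": 0,"jaw": 0.03}], "grip_force": 30}}

```text
time: 3.15
tcp_pos: [0.4957, 0.2346, 0.022]
tool_rot: [-0.483, 0.518, -0.481, -0.517]
wrist_force: [-0.3, 0.8, 8.3]
opening: 0.485
```

Run:
```python
from h import *
o=info()
```

```text
t 3.15 p [0.4957 0.2346 0.022 ] jaw 94.01 F [-0.33  0.79  8.34] T [ 0.11  0.14 -0.05] op 0.0414 j [ 17.7  30.8 -21.9  37.1   0.   13.7]
```

Call:
{"method": "play_rows", "body": {"steps": [{"tx": -0.005,"ty": 0,"tz": 0,"turn": 0,"jaw": 0.03},{"tx": -0.02,"ty": 0,"tz": 0,"turn": 0,"jaw": 0.03},{"tx": -0.04,"ty": 0,"tz": 0,"turn": 0,"jaw": 0.03},{"tx": -0.04,"ty": 0,"tz": 0,"turn": 0,"jaw": 0.03},{"tx": -0.04,"ty": 0,"tz": 0,"turn": 0,"jaw": 0.03}]}}

```text
time: 3.65
tcp_pos: [0.4939, 0.234, 0.1673]
tool_rot: [-0.482, 0.517, -0.482, -0.517]
wrist_force: [0.7, 0.6, -3.4]
opening: 0.486
```

Call:
{"method": "play_rows", "body": {"steps": [{"tx": -0.04,"ty": 0,"tz": 0,"turn": 0,"jaw": 0.03},{"tx": -0.04,"ty": 0,"tz": 0,"turn": 0,"jaw": 0.03},{"tx": -0.02,"ty": 0,"tz": 0,"turn": 0,"jaw": 0.03},{"tx": 0,"ty": 0,"tz": 0,"turn": 0,"jaw": 0.03}]}}

```text
time: 4.05
tcp_pos: [0.4958, 0.2345, 0.2688]
tool_rot: [-0.484, 0.518, -0.48, -0.516]
wrist_force: [0.9, -0.7, -2.3]
opening: 0.485
```

Run:
```python
from h import *
o=info()
from cell import capture
p,d=capture("scene"); crop("scene",p,340,120,160,140,5,"pics/g2.png"); W=cloud("scene",d)
m=(p.min(2)>130)
v,u=np.nonzero(m[120:260,340:500]); P=W[v+120,u+340]; k=(P[:,2]>.1)&(np.hypot(P[:,0]-o["tcp_pos"][0],P[:,1]-o["tcp_pos"][1])<.1)
P=P[k]; c=P.mean(0); n=np.linalg.svd(P-c)[2][2]; print(len(P),c.round(4),n.round(3), P.min(0).round(4),P.max(0).round(4))
```

```text
t 4.05 p [0.4958 0.2345 0.2688] jaw 94.01 F [ 0.92 -0.67 -2.32] T [ 0.04 -0.09  0.  ] op 0.0414 j [17.7 18.  -1.3 70.4 -0.  13.7]
1596 [0.5127 0.2406 0.2533] [ 0.006  0.002 -1.   ] [0.4119 0.1458 0.2473] [0.5844 0.3242 0.2651]
```

View pics/g2.png

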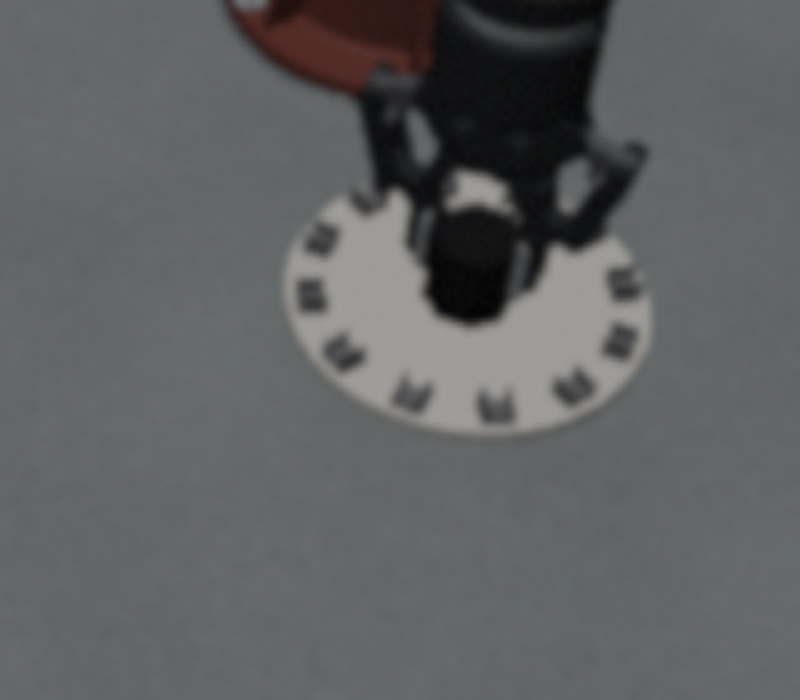

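Run:
```python
from h import *
o=info(); rows(np.array([.661,-.084,.225])-o["tcp_pos"],2,9)
```

```text
t 4.1 p [0.4949 0.2343 0.2664] jaw 94.02 F [ 0.99 -0.56 -3.35] T [ 0.01  0.02 -0.04] op 0.0416 j [17.7 18.1 -1.5 70.3 -0.  13.7]
{'tx': 0.0046, 'ty': -0.0159, 'tz': -0.0366, 'turn': 0.22}
{'tx': 0.0046, 'ty': -0.0161, 'tz': -0.0365, 'turn': 0.22}
{'tx': 0.0046, 'ty': -0.0162, 'tz': -0.0364, 'turn': 0.22}
{'tx': 0.0046, 'ty': -0.0164, 'tz': -0.0364, 'turn': 0.22}
{'tx': 0.0046, 'ty': -0.0165, 'tz': -0.0363, 'turn': 0.22}
{'tx': 0.0046, 'ty': -0.0166, 'tz': -0.0363, 'turn': 0.22}
{'tx': 0.0046, 'ty': -0.0168, 'tz': -0.0362, 'turn': 0.22}
{'tx': 0.0046, 'ty': -0.0169, 'tz': -0.0361, 'turn': 0.22}
{'tx': 0.0046, 'ty': -0.0171, 'tz': -0.0361, 'turn': 0.22}
```

Call:
{"method": "play_rows", "body": {"steps": [{"tx": 0.0,"ty": -0.008,"tz": -0.018,"turn": 0.2,"jaw": 0.03},{"tx": 0.0,"ty": -0.016,"tz": -0.0365,"turn": 0.2,"jaw": 0.03},{"tx": 0.0,"ty": -0.016,"tz": -0.0365,"turn": 0.2,"jaw": 0.03},{"tx": 0.005,"ty": -0.0165,"tz": -0.0365,"turn": 0.2,"jaw": 0.03},{"tx": 0.005,"ty": -0.0165,"tz": -0.0365,"turn": 0.2,"jaw": 0.03}]}}

```text
time: 4.6
tcp_pos: [0.5771, 0.0735, 0.2533]
tool_rot: [0.486, -0.512, 0.487, 0.514]
wrist_force: [0.2, 0.3, -2.7]
opening: 0.486
```

Call:
{"method": "play_rows", "body": {"steps": [{"tx": 0.005,"ty": -0.0165,"tz": -0.036,"turn": 0.2,"jaw": 0.03},{"tx": 0.005,"ty": -0.017,"tz": -0.036,"turn": 0.2,"jaw": 0.03},{"tx": 0.005,"ty": -0.017,"tz": -0.036,"turn": 0.2,"jaw": 0.03},{"tx": 0.01,"ty": -0.017,"tz": -0.036,"turn": 0.2,"jaw": 0.03},{"tx": 0.005,"ty": -0.0085,"tz": -0.018,"turn": 0.2,"jaw": 0.03}]}}

```text
time: 5.1
tcp_pos: [0.6606, -0.0862, 0.2218]
tool_rot: [0.491, -0.507, 0.493, 0.509]
wrist_force: [-0.7, 0.4, -3.4]
opening: 0.483
```

Call:
{"method": "play_rows", "body": {"steps": [{"tx": 0,"ty": 0,"tz": 0,"turn": 0,"jaw": 0.03},{"tx": 0,"ty": 0,"tz": 0,"turn": 0,"jaw": 0.03}]}}

```text
time: 5.3
tcp_pos: [0.6598, -0.0832, 0.2232]
tool_rot: [0.491, -0.507, 0.492, 0.51]
wrist_force: [-0.0, 0.1, -2.0]
opening: 0.483
```

```bash
cat >> h.py <<'E'
from cell import capture
def wheel(n="scene",zmin=.1,thr=110,c0=None,rad=.11,save=None,box=None):
    o=readout.observe(); p,d=capture(n); W=cloud(n,d); c0=o["tcp_pos"] if c0 is None else c0
    P=W.reshape(-1,3); m=(p.min(2)>thr).reshape(-1)&(P[:,2]>zmin)&(np.linalg.norm(P-c0,axis=1)<rad)
    Q=P[m]; c=np.median(Q,0)
    for _ in range(5):
        u,s,vt=np.linalg.svd(Q-Q.mean(0),full_matrices=False); nn=vt[2]*np.sign(vt[2][2]); r=(Q-Q.mean(0))@nn; Q=Q[abs(r)<max(.003,2*np.median(abs(r)))]
    nn=nn; print(n,"N",len(Q),"normal",nn.round(3),"tilt",round(np.degrees(np.arccos(nn[2])),1),"az",round(np.degrees(np.arctan2(nn[1],nn[0])),1))
    # project to plane -> circle via min enclosing
    a=np.cross(nn,[0,1,0]);a/=np.linalg.norm(a);b=np.cross(nn,a); B=np.c_[(Q-Q.mean(0))@a,(Q-Q.mean(0))@b].astype(np.float32)
    (x,y),r=cv2.minEnclosingCircle(B*1000); C=Q.mean(0)+a*x/1000+b*y/1000; print(" disc-top centre",C.round(4),"r",round(r,1))
    if save: crop(n,p,*box,save)
    return C,nn,p
E
python3 - <<'E'
from h import *
o=info(); wheel("scene",.17,save="pics/g3.png",box=(210,120,150,150,5)); wheel("top",.17)
R=headR(); print("tip",(H0+R@[0,0,.04]).round(4))
E
```

```text
t 5.3 p [ 0.6598 -0.0832  0.2232] jaw 91.97 F [-0.    0.14 -2.03] T [ 0.06 -0.    0.01] op 0.0412 j [-13.5  32.9  15.4  72.7   0.  -15.5]
scene N 1458 normal [ 0.009 -0.002  1.   ] tilt 0.5 az -11.4
 disc-top centre [ 0.6599 -0.0806  0.2074] r 91.5
top N 107 normal [0.08  0.25  0.965] tilt 15.2 az 72.1
 disc-top centre [ 0.6821 -0.0109  0.2102] r 46.8
tip [ 0.6582 -0.0844  0.1596]
```

View pics/g3.png

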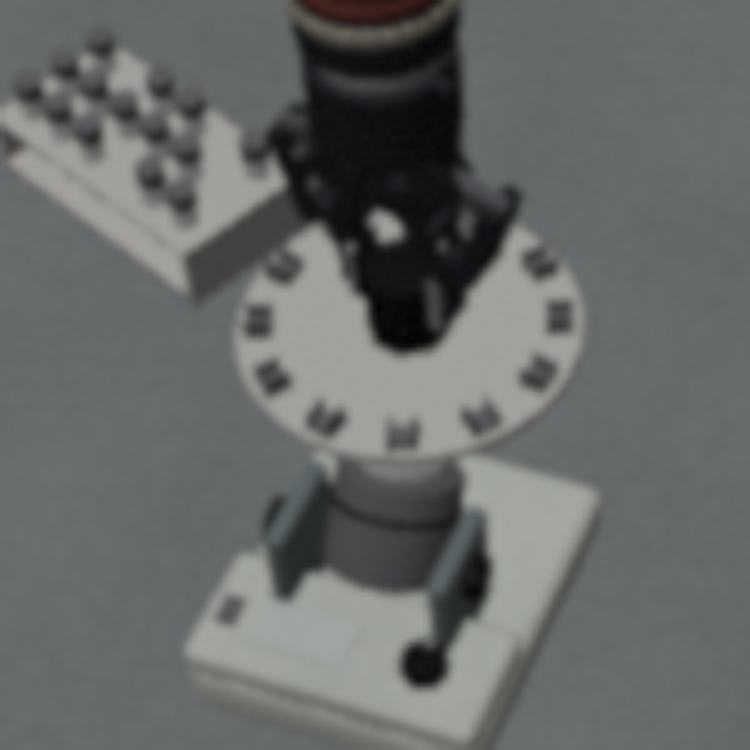

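Call:
{"method": "play_rows", "body": {"steps": [{"tx": 0.015,"ty": -0.003,"tz": -0.002,"turn": 0,"jaw": 0.03},{"tx": 0.015,"ty": 0,"tz": 0,"turn": 0,"jaw": 0.03},{"tx": 0.006,"ty": 0,"tz": 0,"turn": 0,"jaw": 0.03},{"tx": 0,"ty": 0,"tz": 0,"turn": 0,"jaw": 0.03},{"tx": 0,"ty": 0,"tz": 0,"turn": 0,"jaw": 0.03}]}}

```text
time: 5.9
tcp_pos: [0.6641, -0.0847, 0.1901]
tool_rot: [-0.491, 0.509, -0.491, -0.509]
wrist_force: [-0.3, -0.7, -2.4]
opening: 0.485
```

Run:
```python
from h import *
o=info(); wheel("scene",.14,save="pics/g4.png",box=(210,120,150,150,5))
```

```text
t 5.9 p [ 0.6641 -0.0847  0.1901] jaw 92.05 F [-0.31 -0.66 -2.4 ] T [ 0.03 -0.    0.04] op 0.0415 j [-13.5  34.   12.3  68.2   0.  -15.6]
scene N 1407 normal [0.001 0.001 1.   ] tilt 0.1 az 33.4
 disc-top centre [ 0.664  -0.0838  0.1742] r 91.5
```

View pics/g4.png

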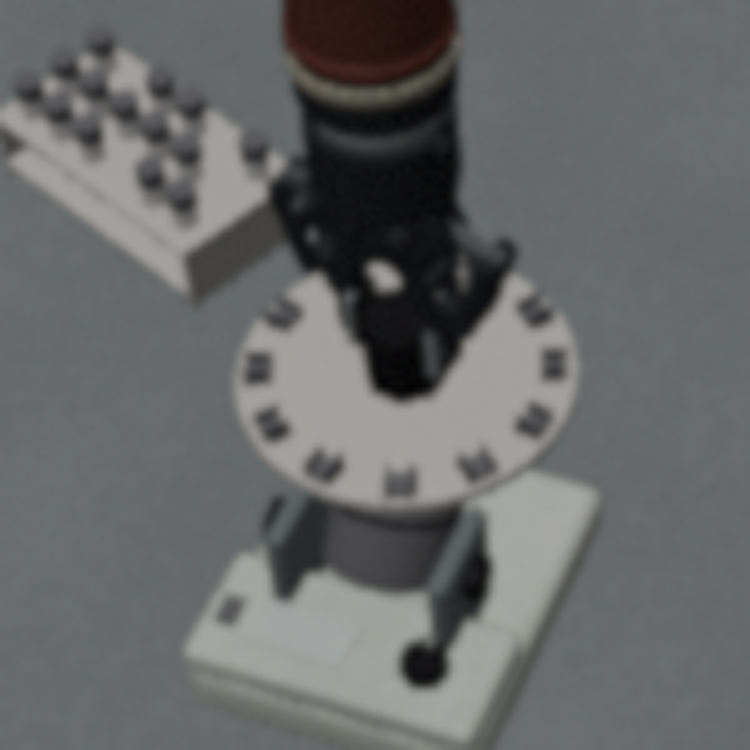

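Call:
{"method": "play_rows", "body": {"steps": [{"tx": 0.003,"ty": 0.002,"tz": 0,"turn": 0,"jaw": 0.03},{"tx": 0.003,"ty": 0,"tz": 0,"turn": 0,"jaw": 0.03},{"tx": 0.002,"ty": 0,"tz": 0,"turn": 0,"jaw": 0.03},{"tx": 0.001,"ty": 0,"tz": 0,"turn": 0,"jaw": 0.03},{"tx": 0,"ty": 0,"tz": 0,"turn": 0,"jaw": 0.03}]}}

```text
time: 6.45
tcp_pos: [0.6619, -0.0853, 0.1801]
tool_rot: [0.491, -0.509, 0.491, 0.509]
wrist_force: [-0.2, 0.1, -2.5]
opening: 0.486
```

Call:
{"method": "play_rows", "body": {"steps": [{"tx": 0.001,"ty": 0,"tz": 0,"turn": 0,"jaw": 0.03},{"tx": 0.001,"ty": 0,"tz": 0,"turn": 0,"jaw": 0.03},{"tx": 0.001,"ty": 0,"tz": 0,"turn": 0,"jaw": 0.03}]}}

```text
time: 6.75
tcp_pos: [0.662, -0.0852, 0.1772]
tool_rot: [-0.491, 0.509, -0.491, -0.509]
wrist_force: [0.2, -0.1, -1.8]
opening: 0.49
```

Call:
{"method": "play_rows", "body": {"steps": [{"tx": 0.001,"ty": 0,"tz": 0,"turn": 0,"jaw": 0.03},{"tx": 0.001,"ty": 0,"tz": 0,"turn": 0,"jaw": 0.03},{"tx": 0.001,"ty": 0,"tz": 0,"turn": 0,"jaw": 0.03}]}}

```text
time: 7.05
tcp_pos: [0.662, -0.0852, 0.1742]
tool_rot: [-0.491, 0.509, -0.491, -0.509]
wrist_force: [0.0, 0.2, -3.2]
opening: 0.492
```

Call:
{"method": "play_rows", "body": {"steps": [{"tx": 0.001,"ty": 0,"tz": 0,"turn": 0,"jaw": 0.03},{"tx": 0.001,"ty": 0,"tz": 0,"turn": 0,"jaw": 0.03}]}}

```text
time: 7.25
tcp_pos: [0.662, -0.0853, 0.1722]
tool_rot: [-0.491, 0.509, -0.491, -0.509]
wrist_force: [0.4, -1.1, -2.3]
opening: 0.487
```

Call:
{"method": "play_rows", "body": {"steps": [{"tx": 0.001,"ty": 0,"tz": 0,"turn": 0,"jaw": 0.03},{"tx": 0,"ty": 0,"tz": 0,"turn": 0,"jaw": 0.03}]}}

```text
time: 7.45
tcp_pos: [0.6619, -0.0852, 0.1711]
tool_rot: [0.491, -0.509, 0.491, 0.509]
wrist_force: [0.3, -0.3, -1.7]
opening: 0.483
```

Call:
{"method": "play_rows", "body": {"steps": [{"tx": 0.001,"ty": 0,"tz": 0,"turn": 0,"jaw": 0.03},{"tx": 0,"ty": 0,"tz": 0,"turn": 0,"jaw": 0.03}]}}

```text
time: 7.65
tcp_pos: [0.662, -0.0852, 0.1702]
tool_rot: [-0.491, 0.509, -0.491, -0.509]
wrist_force: [0.2, 1.1, -2.6]
opening: 0.489
```

Call:
{"method": "play_rows", "body": {"steps": [{"tx": 0.001,"ty": 0,"tz": 0,"turn": 0,"jaw": 0.03},{"tx": 0,"ty": 0,"tz": 0,"turn": 0,"jaw": 0.03}]}}

```text
time: 7.85
tcp_pos: [0.6622, -0.0852, 0.1694]
tool_rot: [-0.491, 0.509, -0.491, -0.509]
wrist_force: [0.5, 1.2, -1.9]
opening: 0.488
```

Call:
{"method": "play_rows", "body": {"steps": [{"tx": 0.001,"ty": 0,"tz": 0,"turn": 0,"jaw": 0.03},{"tx": 0,"ty": 0,"tz": 0,"turn": 0,"jaw": 0.03}]}}

```text
time: 8.05
tcp_pos: [0.6623, -0.085, 0.1685]
tool_rot: [-0.491, 0.509, -0.491, -0.509]
wrist_force: [1.3, 1.8, 0.3]
opening: 0.486
```

Run:
```python
from h import *
o=info(); wheel("scene",.13,save="pics/g5.png",box=(210,120,150,150,5))
```

```text
t 8.05 p [ 0.6623 -0.085   0.1685] jaw 92.02 F [1.32 1.77 0.28] T [ 0.41 -0.42 -0.06] op 0.0415 j [-13.6  34.4   9.8  65.3   0.  -15.6]
scene N 1347 normal [ 0.002 -0.001  1.   ] tilt 0.1 az -22.2
 disc-top centre [ 0.6623 -0.0823  0.1526] r 92.0
```

View pics/g5.png

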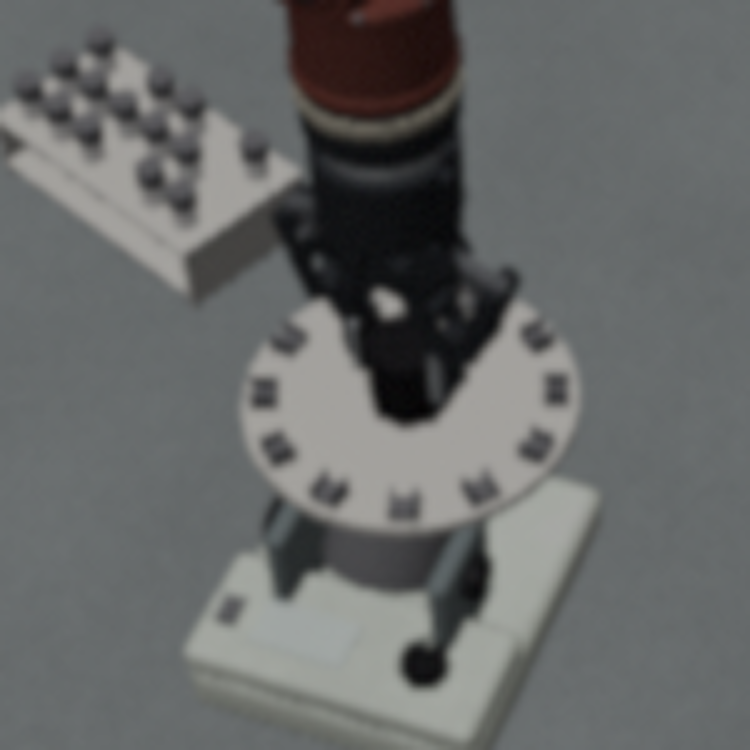

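Call:
{"method": "play_rows", "body": {"steps": [{"tx": 0,"ty": 0,"tz": 0,"turn": 0,"jaw": 0.045},{"tx": 0,"ty": 0,"tz": 0,"turn": 0,"jaw": 0.045},{"tx": 0,"ty": 0,"tz": 0,"turn": 0,"jaw": 0.045}]}}

```text
time: 8.4
tcp_pos: [0.6619, -0.0855, 0.1683]
tool_rot: [-0.491, 0.509, -0.491, -0.509]
wrist_force: [-0.7, 0.0, -1.1]
opening: 0.526
```

Run:
```python
from h import *
o=info(); wheel("scene",.07,save="pics/g6.png",box=(210,120,150,150,5))
```

```text
t 8.4 p [ 0.6619 -0.0855  0.1683] jaw 92.0 F [-0.72  0.01 -1.1 ] T [-0.03 -0.02 -0.01] op 0.0449 j [-13.6  34.4   9.7  65.3  -0.  -15.6]
scene N 520 normal [-0.54  -0.129  0.832] tilt 33.7 az -166.6
 disc-top centre [ 0.669  -0.0789  0.143 ] r 90.5
```

View pics/g6.png

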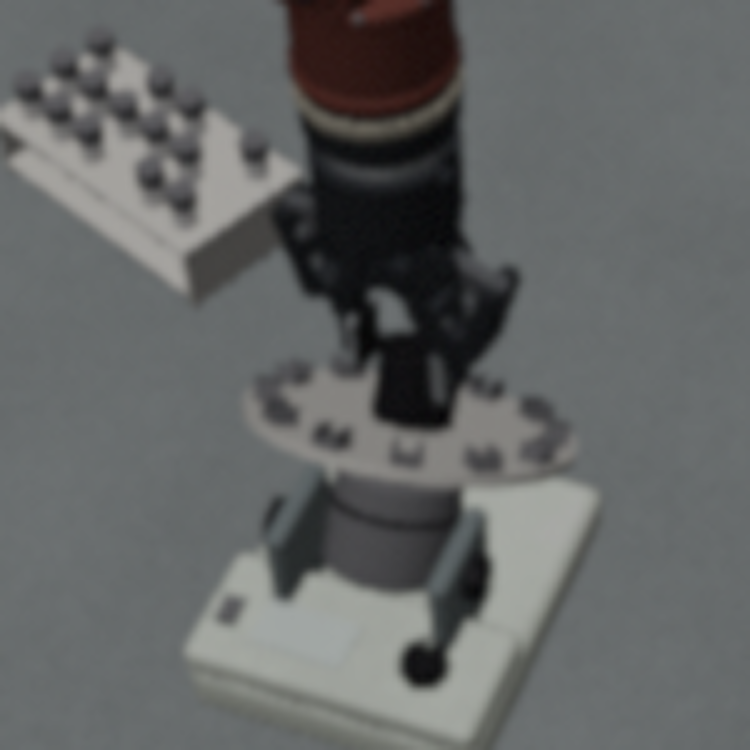

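Call:
{"method": "play_rows", "body": {"steps": [{"tx": 0,"ty": 0,"tz": 0,"turn": 0,"jaw": 0.06},{"tx": 0,"ty": 0,"tz": 0,"turn": 0,"jaw": 0.06},{"tx": -0.01,"ty": 0,"tz": 0,"turn": 0,"jaw": 0.06},{"tx": -0.025,"ty": 0,"tz": 0,"turn": 0,"jaw": 0.06},{"tx": -0.025,"ty": 0,"tz": 0,"turn": 0,"jaw": 0.06}]}}

```text
time: 8.95
tcp_pos: [0.6617, -0.0852, 0.2294]
tool_rot: [0.491, -0.509, 0.491, 0.509]
wrist_force: [0.5, 0.7, -0.1]
opening: 0.704
```

```bash
cat >> h.py <<'E'
R=headR()
def axpos(C): print("head-frame of",C.round(4),":",((C-H0)@R).round(4))
E
python3 - <<'E'
from h import *
o=info(); C,n,p=wheel("scene",.07,c0=np.array([.665,-.083,.14]),save="pics/g7.png",box=(210,120,150,150,5)); axpos(C-.006*n)
top=H0+R@[0,0,.0637]; rows(top+[-.0105,-.002,.012]-o["tcp_pos"])
E
```

```text
t 8.95 p [ 0.6617 -0.0852  0.2294] jaw 92.01 F [ 0.53  0.68 -0.06] T [0.02 0.02 0.  ] op 0.0602 j [-13.6  32.9  16.3  73.4   0.  -15.6]
scene N 530 normal [-0.531 -0.132  0.837] tilt 33.2 az -166.1
 disc-top centre [ 0.6679 -0.0778  0.1426] r 91.4
head-frame of [ 0.6711 -0.077   0.1376] : [0.0012 0.0049 0.0139]
{'tx': 0.0371, 'ty': 0.026, 'tz': -0.0025, 'turn': 0.0}
```

View pics/g7.png

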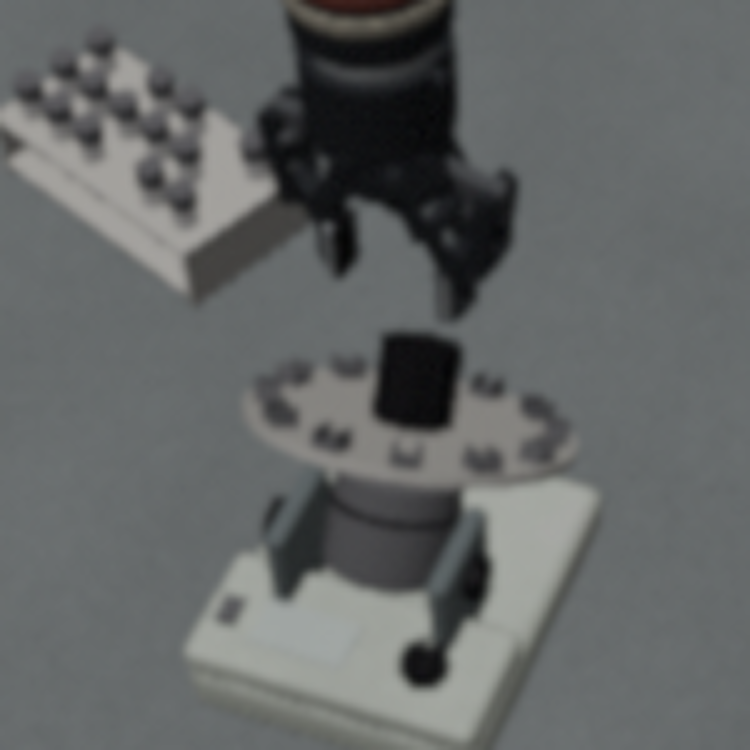

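Call:
{"method": "play_rows", "body": {"steps": [{"tx": 0,"ty": 0.013,"tz": -0.001,"turn": 0,"jaw": 0.0},{"tx": 0,"ty": 0.013,"tz": -0.001,"turn": 0,"jaw": 0.0},{"tx": 0.01,"ty": 0,"tz": 0,"turn": 0,"jaw": 0.0},{"tx": 0.01,"ty": 0,"tz": 0,"turn": 0,"jaw": 0.0},{"tx": 0.01,"ty": 0,"tz": 0,"turn": 0,"jaw": 0.0}]}}

```text
time: 9.5
tcp_pos: [0.6364, -0.0881, 0.1972]
tool_rot: [0.491, -0.509, 0.491, 0.509]
wrist_force: [-0.6, -0.3, 0.7]
opening: -0.0
```

Call:
{"method": "play_rows", "body": {"steps": [{"tx": 0.002,"ty": 0,"tz": 0,"turn": 0,"jaw": 0.0},{"tx": 0.0,"ty": 0,"tz": 0,"turn": 0,"jaw": 0.0}]}}

```text
time: 9.7
tcp_pos: [0.6359, -0.088, 0.1953]
tool_rot: [0.491, -0.508, 0.491, 0.509]
wrist_force: [0.1, -0.9, -0.5]
opening: 0.002
```

Run:
```python
from h import *
o=info(); axpos(o["tcp_pos"]); rows(-R[:,2]*.01)
p,d=capture("scene");crop("scene",p,210,120,150,150,5,"pics/g8.png")
```

```text
t 9.7 p [ 0.6359 -0.088   0.1953] jaw 92.02 F [ 0.11 -0.95 -0.51] T [ 0.02 -0.01 -0.02] op 0.0002 j [-14.4  30.8   7.5  66.8   0.  -16.4]
head-frame of [ 0.6359 -0.088   0.1953] : [-0.0017  0.0007  0.0822]
{'tx': 0.0087, 'ty': -0.005, 'tz': 0.0008, 'turn': 0.0}
```

View pics/g8.png

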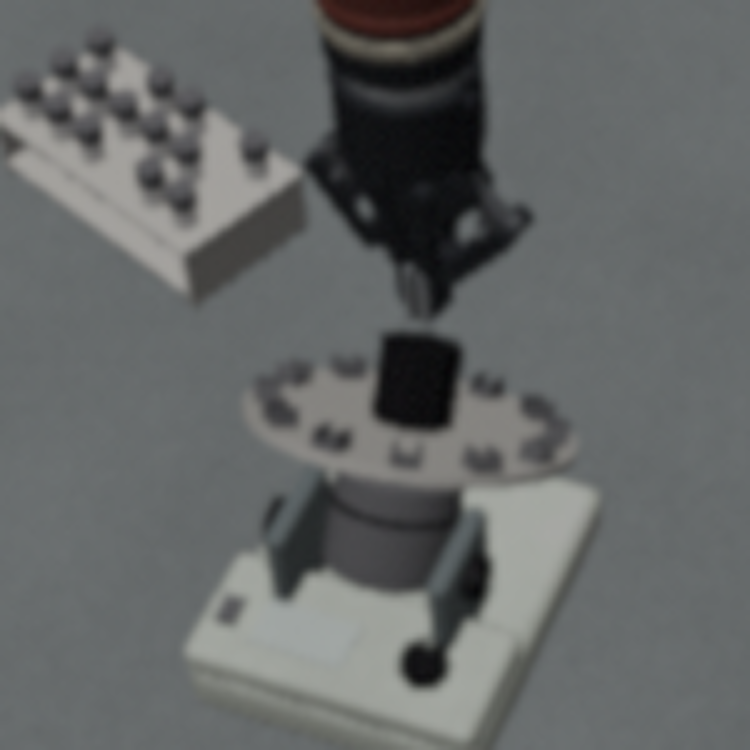

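Call:
{"method": "play_rows", "body": {"steps": [{"tx": 0.0,"ty": 0.005,"tz": 0,"turn": 0,"jaw": 0.0},{"tx": 0.0045,"ty": -0.0025,"tz": 0.0005,"turn": 0,"jaw": 0.0},{"tx": 0.0035,"ty": -0.002,"tz": 0.0003,"turn": 0,"jaw": 0.0},{"tx": 0,"ty": 0,"tz": 0,"turn": 0,"jaw": 0.0}]}}

```text
time: 10.15
tcp_pos: [0.6356, -0.0873, 0.1877]
tool_rot: [0.491, -0.509, 0.491, 0.509]
wrist_force: [-0.2, -0.5, -1.4]
opening: -0.002
```

Call:
{"method": "play_rows", "body": {"steps": [{"tx": 0.0017,"ty": -0.001,"tz": 0.0002,"turn": 0,"jaw": 0.0},{"tx": 0,"ty": 0,"tz": 0,"turn": 0,"jaw": 0.0}]}}

```text
time: 10.35
tcp_pos: [0.6366, -0.0871, 0.1864]
tool_rot: [0.491, -0.509, 0.491, 0.509]
wrist_force: [0.0, -0.1, -0.5]
opening: -0.0
```

Call:
{"method": "play_rows", "body": {"steps": [{"tx": 0.0017,"ty": -0.001,"tz": 0.0002,"turn": 0,"jaw": 0.0},{"tx": 0,"ty": 0,"tz": 0,"turn": 0,"jaw": 0.0}]}}

```text
time: 10.55
tcp_pos: [0.6376, -0.0869, 0.1847]
tool_rot: [0.491, -0.509, 0.491, 0.509]
wrist_force: [0.5, -0.7, 0.1]
opening: 0.004
```

Call:
{"method": "play_rows", "body": {"steps": [{"tx": 0.0017,"ty": -0.001,"tz": 0.0002,"turn": 0,"jaw": 0.0},{"tx": 0.0,"ty": 0,"tz": 0,"turn": 0,"jaw": 0.0}]}}

```text
time: 10.75
tcp_pos: [0.6385, -0.0866, 0.183]
tool_rot: [0.491, -0.509, 0.491, 0.509]
wrist_force: [-0.5, -0.5, 0.1]
opening: 0.0
```

Call:
{"method": "play_rows", "body": {"steps": [{"tx": 0.0017,"ty": -0.001,"tz": 0.0002,"turn": 0,"jaw": 0.0},{"tx": 0,"ty": 0,"tz": 0,"turn": 0,"jaw": 0.0}]}}

```text
time: 10.95
tcp_pos: [0.6395, -0.0864, 0.1814]
tool_rot: [0.491, -0.509, 0.491, 0.509]
wrist_force: [0.0, -0.1, 1.6]
opening: -0.002
```

Call:
{"method": "play_rows", "body": {"steps": [{"tx": 0.0017,"ty": -0.001,"tz": 0.0002,"turn": 0,"jaw": 0.0},{"tx": 0,"ty": 0,"tz": 0,"turn": 0,"jaw": 0.0}]}}

```text
time: 11.15
tcp_pos: [0.6405, -0.0862, 0.1796]
tool_rot: [0.491, -0.509, 0.491, 0.509]
wrist_force: [-0.3, 0.3, -0.0]
opening: -0.001
```

Call:
{"method": "play_rows", "body": {"steps": [{"tx": 0.0017,"ty": -0.001,"tz": 0.0002,"turn": 0,"jaw": 0.0},{"tx": 0,"ty": 0,"tz": 0,"turn": 0,"jaw": 0.0}]}}

```text
time: 11.35
tcp_pos: [0.6415, -0.0859, 0.1779]
tool_rot: [0.491, -0.509, 0.491, 0.509]
wrist_force: [-0.3, 0.4, 1.9]
opening: -0.0
```

Call:
{"method": "play_rows", "body": {"steps": [{"tx": 0.0009,"ty": -0.0005,"tz": 0.0001,"turn": 0,"jaw": 0.0},{"tx": 0,"ty": 0,"tz": 0,"turn": 0,"jaw": 0.0}]}}

```text
time: 11.55
tcp_pos: [0.6421, -0.0859, 0.1772]
tool_rot: [-0.491, 0.509, -0.491, -0.509]
wrist_force: [-0.1, -0.4, 1.1]
opening: 0.0
```

Run:
```python
from h import *
o=info(); axpos(o["tcp_pos"]); C,n,p=wheel("scene",.07,c0=np.array([.665,-.083,.14]),save="pics/g9.png",box=(210,120,150,150,5)); axpos(C-.006*n)
```

```text
t 11.55 p [ 0.6421 -0.0859  0.1772] jaw 92.02 F [-0.09 -0.44  1.11] T [-0.04  0.05  0.01] op 0.0 j [-14.1  31.9   6.7  64.8   0.  -16.1]
head-frame of [ 0.6421 -0.0859  0.1772] : [-0.0052  0.0016  0.0632]
scene N 731 normal [-0.476 -0.078  0.876] tilt 28.9 az -170.7
 disc-top centre [ 0.6702 -0.077   0.1383] r 91.5
head-frame of [ 0.6731 -0.0765  0.133 ] : [0.0007 0.005  0.0089]
```

View pics/g9.png

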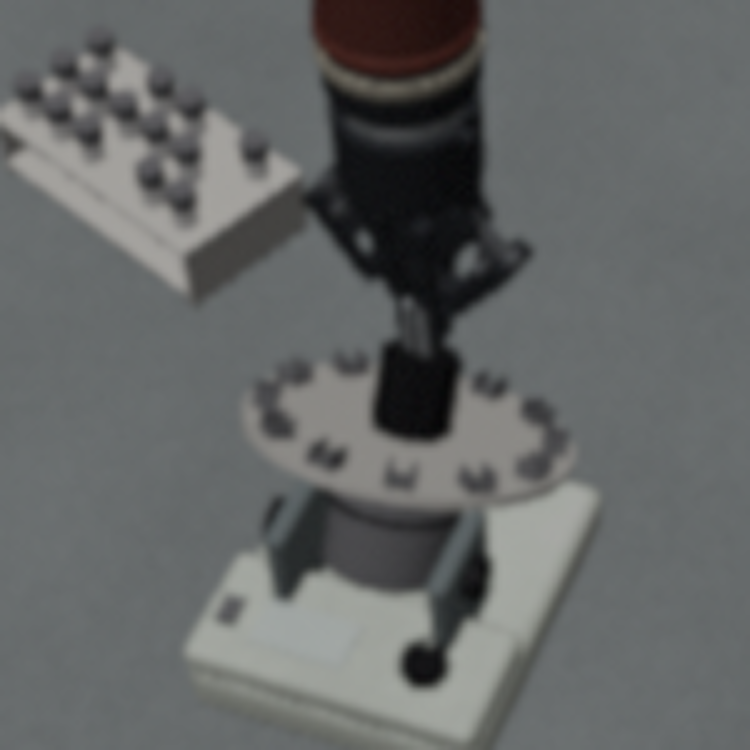

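Call:
{"method": "play_rows", "body": {"steps": [{"tx": 0.0009,"ty": -0.0005,"tz": 0.0001,"turn": 0,"jaw": 0.0},{"tx": 0,"ty": 0,"tz": 0,"turn": 0,"jaw": 0.0}]}}

```text
time: 11.8
tcp_pos: [0.6425, -0.0857, 0.1762]
tool_rot: [0.491, -0.509, 0.491, 0.509]
wrist_force: [-0.6, -0.7, 0.7]
opening: 0.0
```

Call:
{"method": "play_rows", "body": {"steps": [{"tx": 0.0009,"ty": -0.0005,"tz": 0.0001,"turn": 0,"jaw": 0.0},{"tx": 0,"ty": 0,"tz": 0,"turn": 0,"jaw": 0.0}]}}

```text
time: 12.0
tcp_pos: [0.6428, -0.0856, 0.1755]
tool_rot: [0.491, -0.509, 0.491, 0.509]
wrist_force: [-1.9, -0.1, 3.8]
opening: 0.001
```

Call:
{"method": "play_rows", "body": {"steps": [{"tx": 0.0009,"ty": -0.0005,"tz": 0.0001,"turn": 0,"jaw": 0.0},{"tx": 0,"ty": 0,"tz": 0,"turn": 0,"jaw": 0.0}]}}

```text
time: 12.2
tcp_pos: [0.6431, -0.0856, 0.1752]
tool_rot: [-0.491, 0.509, -0.491, -0.509]
wrist_force: [-5.5, -0.2, 8.2]
opening: -0.0
```

Call:
{"method": "play_rows", "body": {"steps": [{"tx": -0.0013,"ty": 0.0007,"tz": 0,"turn": 0,"jaw": 0.0},{"tx": 0,"ty": 0,"tz": 0,"turn": 0,"jaw": 0.0}]}}

```text
time: 12.4
tcp_pos: [0.6429, -0.0855, 0.1758]
tool_rot: [-0.491, 0.509, -0.491, -0.509]
wrist_force: [-1.4, -0.4, 0.7]
opening: 0.001
```

Run:
```python
from h import *
o=info(); axpos(o["tcp_pos"]); C,n,p=wheel("scene",.07,c0=np.array([.665,-.083,.14]),save="pics/g10.png",box=(240,180,90,60,8)); axpos(C-.006*n)
# clip angles in head frame
W0=C
g=p.min(2)
def anglefit(p,n="scene"):
    # sample ring r=78mm at clip mid height on disc plane, find dark periodic phase
    best=[]
    for back in (.0065,):
        th=np.radians(np.arange(0,360,1)); v=[]
        for r in (.073,.076,.079,.082):
            X=H0+np.c_[r*np.cos(th),r*np.sin(th),0*th+back+.011]@R.T; q=proj(n,X).astype(np.float32)
            v.append(cv2.remap(p.mean(2).astype(np.float32),q[:,:1],q[:,1:],cv2.INTER_LINEAR)[:,0])
        return np.mean(v,0)
v=anglefit(p); th=np.arange(360)
w=np.ones(360); f=np.sum(v*np.exp(-1j*np.radians(th)*12)); print("clip phase(dark) mod30:",(np.degrees(np.angle(-f))/-12*-1)%30 if 0 else (-np.degrees(np.angle(-f))/12)%30, abs(f)/np.sum(abs(v-v.mean())))
np.save("v.npy",v)
```

```text
t 12.4 p [ 0.6429 -0.0855  0.1758] jaw 92.01 F [-1.37 -0.4   0.71] T [-0.13  0.15 -0.01] op 0.0001 j [-14.   32.    6.7  64.6   0.  -16. ]
head-frame of [ 0.6429 -0.0855  0.1758] : [-0.0051  0.0018  0.0616]
scene N 737 normal [-0.479 -0.081  0.874] tilt 29.1 az -170.4
 disc-top centre [ 0.6707 -0.0809  0.1364] r 92.7
head-frame of [ 0.6736 -0.0804  0.1311] : [-0.0005  0.0011  0.0073]
clip phase(dark) mod30: 18.72522875049949 0.37832174059958973
```

View pics/g10.png

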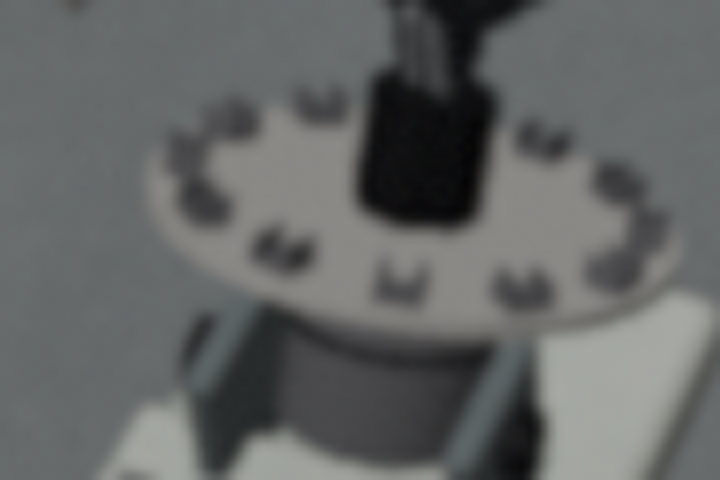

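Run:
```python
from h import *
o=info(); rows(np.array([.656,-.087,.220])-o["tcp_pos"])
```

```text
t 12.45 p [ 0.6429 -0.0855  0.1757] jaw 92.02 F [-1.13 -0.2   1.93] T [-0.01  0.21  0.01] op -0.0001 j [-14.   32.    6.7  64.6   0.  -16.1]
{'tx': -0.0443, 'ty': -0.0131, 'tz': -0.0019, 'turn': 0.0}
```

Call:
{"method": "play_rows", "body": {"steps": [{"tx": -0.015,"ty": 0,"tz": 0,"turn": 0,"jaw": 0.0},{"tx": -0.03,"ty": 0,"tz": -0.002,"turn": 0,"jaw": 0.06},{"tx": 0,"ty": -0.013,"tz": 0,"turn": 0,"jaw": 0.06},{"tx": 0,"ty": 0,"tz": 0,"turn": 0,"jaw": 0.06},{"tx": 0,"ty": 0,"tz": 0,"turn": 0,"jaw": 0.06}]}}

```text
time: 12.95
tcp_pos: [0.6554, -0.0869, 0.2198]
tool_rot: [0.491, -0.508, 0.491, 0.509]
wrist_force: [0.2, 0.5, -0.7]
opening: 0.678
```

Call:
{"method": "play_rows", "body": {"steps": [{"tx": 0.03,"ty": 0,"tz": 0,"turn": 0,"jaw": 0.06},{"tx": 0.03,"ty": 0,"tz": 0,"turn": 0,"jaw": 0.06},{"tx": 0.013,"ty": 0,"tz": 0,"turn": 0,"jaw": 0.06},{"tx": 0,"ty": 0,"tz": 0,"turn": 0,"jaw": 0.06}]}}

```text
time: 13.35
tcp_pos: [0.654, -0.0866, 0.1455]
tool_rot: [0.49, -0.507, 0.492, 0.51]
wrist_force: [0.1, -0.2, 0.8]
opening: 0.698
```

Call:
{"method": "play_rows", "body": {"steps": [{"tx": 0,"ty": 0,"tz": 0,"turn": 0,"jaw": 0.045},{"tx": 0,"ty": 0,"tz": 0,"turn": 0,"jaw": 0.043},{"tx": 0,"ty": 0,"tz": 0,"turn": 0,"jaw": 0.043}], "grip_force": 20}}

```text
time: 13.65
tcp_pos: [0.6561, -0.0863, 0.1492]
tool_rot: [-0.492, 0.509, -0.49, -0.509]
wrist_force: [-2.6, 4.4, 2.2]
opening: 0.504
```

Run:
```python
from h import *
o=info(); C,n,p=wheel("scene",.07,c0=np.array([.665,-.083,.14]),save="pics/g11.png",box=(210,120,150,150,5)); axpos(C-.006*n)
```

```text
t 13.65 p [ 0.6561 -0.0863  0.1492] jaw 92.05 F [-2.57  4.44  2.18] T [ 1.06  0.53 -0.02] op 0.043 j [-13.9  34.4   6.8  62.3   0.1 -15.9]
scene N 660 normal [-0.477 -0.109  0.872] tilt 29.3 az -167.1
 disc-top centre [ 0.6702 -0.0794  0.1364] r 92.1
head-frame of [ 0.6731 -0.0787  0.1312] : [-0.0006  0.0029  0.0075]
```

View pics/g11.png

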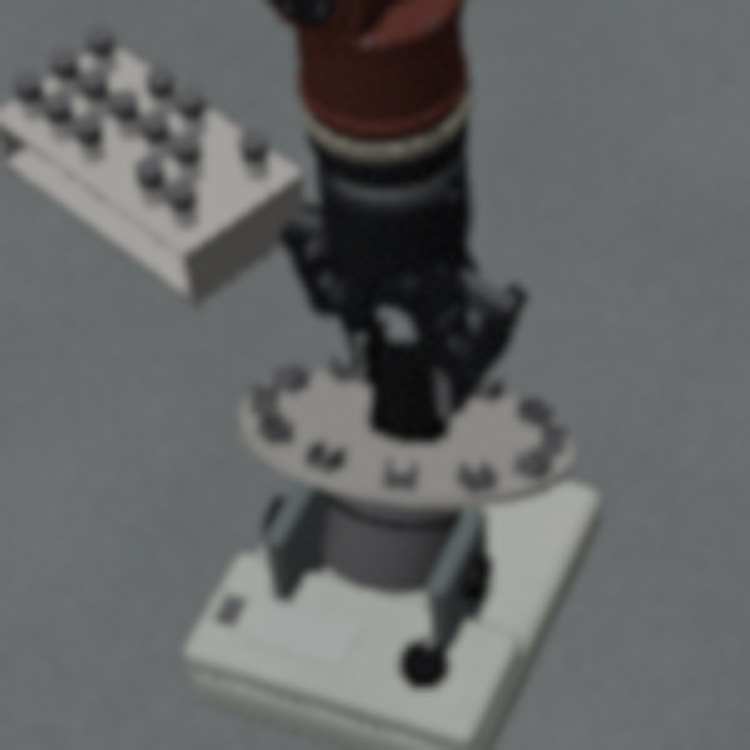

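Call:
{"method": "play_rows", "body": {"steps": [{"tx": 0,"ty": 0,"tz": 0.0006,"turn": 0,"jaw": 0.043},{"tx": 0,"ty": 0,"tz": 0,"turn": 0,"jaw": 0.038},{"tx": 0,"ty": 0,"tz": 0,"turn": 0,"jaw": 0.038}], "grip_force": 20}}

```text
time: 14.0
tcp_pos: [0.656, -0.0862, 0.149]
tool_rot: [-0.491, 0.509, -0.491, -0.509]
wrist_force: [-4.3, 3.9, 6.5]
opening: 0.507
```

Run:
```python
from h import *
o=info()
```

```text
t 14.0 p [ 0.656  -0.0862  0.149 ] jaw 92.03 F [-4.27  3.92  6.53] T [0.81 0.81 0.03] op 0.0433 j [-13.8  34.4   6.7  62.3   0.  -15.9]
```

Call:
{"method": "play_rows", "body": {"steps": [{"tx": 0,"ty": 0,"tz": 0.0003,"turn": -2,"jaw": 0.038},{"tx": 0,"ty": 0,"tz": 0,"turn": -2,"jaw": 0.038},{"tx": 0,"ty": 0,"tz": 0,"turn": 0,"jaw": 0.038}]}}

```text
time: 14.3
tcp_pos: [0.656, -0.0865, 0.149]
tool_rot: [-0.473, 0.526, -0.473, -0.525]
wrist_force: [-4.5, 1.7, 5.9]
opening: 0.512
```

Call:
{"method": "play_rows", "body": {"steps": [{"tx": 0,"ty": 0,"tz": 0.0,"turn": -2,"jaw": 0.038},{"tx": 0,"ty": 0,"tz": 0,"turn": -2,"jaw": 0.038},{"tx": 0,"ty": 0,"tz": 0,"turn": 0,"jaw": 0.038}]}}

```text
time: 14.6
tcp_pos: [0.6561, -0.0867, 0.149]
tool_rot: [-0.454, 0.542, -0.454, -0.541]
wrist_force: [-4.5, 1.1, 5.0]
opening: 0.506
```

```bash
cat >> h.py <<'E'
def clipphase(p,n="scene",back=.0065,dH=np.zeros(3)):
    th=np.radians(np.arange(0,360,1)); v=[]
    for r in (.072,.075,.078,.081,.084):
        X=H0+dH+np.c_[r*np.cos(th),r*np.sin(th),0*th+back+.012]@R.T; q=proj(n,X).astype(np.float32)
        v.append(cv2.remap(p.mean(2).astype(np.float32),q[:,:1].copy(),q[:,1:].copy(),cv2.INTER_LINEAR)[:,0])
    v=np.mean(v,0); v=v-np.convolve(np.r_[v,v,v],np.ones(30)/30,"same")[360:720]
    v=np.clip(v,-40,40); f=np.sum(v*np.exp(-1j*th*12)); ph=(-np.degrees(np.angle(-f))/12)%30
    print("clip phase mod30",round(ph,1),"strength",round(abs(f)/np.sum(abs(v)),2)); return ph
E
python3 - <<'E'
from h import *
o=info(); C,n,p=wheel("scene",.07,c0=np.array([.665,-.083,.14]),save="pics/g12.png",box=(240,180,90,60,8)); axpos(C-.006*n); clipphase(p)
q=cv2.imread("pics/g10.png")
E
```

```text
t 14.6 p [ 0.6561 -0.0867  0.149 ] jaw 100.06 F [-4.52  1.11  4.98] T [0.17 0.75 0.01] op 0.0432 j [-13.8  34.4   6.7  62.2  -0.  -23.9]
scene N 650 normal [-0.472 -0.172  0.865] tilt 30.1 az -160.0
 disc-top centre [ 0.6708 -0.08    0.1366] r 91.5
head-frame of [ 0.6736 -0.079   0.1315] : [-0.0001  0.0025  0.0075]
clip phase mod30 29.0 strength 0.59
```

View pics/g12.png

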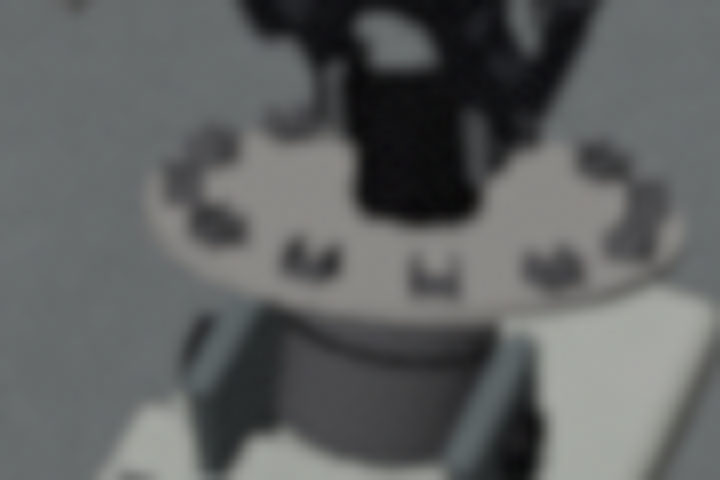

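Call:
{"method": "play_rows", "body": {"steps": [{"tx": 0,"ty": 0,"tz": 0.0,"turn": -2,"jaw": 0.038},{"tx": 0,"ty": 0,"tz": 0,"turn": -2,"jaw": 0.038},{"tx": 0,"ty": 0,"tz": 0,"turn": -2,"jaw": 0.038}]}}

```text
time: 14.95
tcp_pos: [0.6564, -0.0874, 0.149]
tool_rot: [-0.425, 0.566, -0.426, -0.564]
wrist_force: [-2.1, -1.9, 3.5]
opening: 0.5
```

Call:
{"method": "play_rows", "body": {"steps": [{"tx": 0,"ty": 0,"tz": 0.0,"turn": -2,"jaw": 0.038},{"tx": 0,"ty": 0,"tz": 0,"turn": -2,"jaw": 0.038},{"tx": 0,"ty": 0,"tz": 0,"turn": -2,"jaw": 0.038}]}}

```text
time: 15.25
tcp_pos: [0.6567, -0.0879, 0.149]
tool_rot: [-0.395, 0.588, -0.396, -0.585]
wrist_force: [-1.2, -3.9, 3.2]
opening: 0.502
```

Run:
```python
from h import *
o=info(); C,n,p=wheel("scene",.07,c0=np.array([.665,-.083,.14]),save="pics/g13.png",box=(240,180,90,60,8)); axpos(C-.006*n); clipphase(p)
```

```text
t 15.25 p [ 0.6567 -0.0879  0.149 ] jaw 112.03 F [-1.24 -3.91  3.18] T [-0.83  0.25 -0.15] op 0.0429 j [-13.9  34.4   6.7  62.2  -0.1 -35.9]
scene N 627 normal [-0.434 -0.233  0.87 ] tilt 29.5 az -151.8
 disc-top centre [ 0.6703 -0.0777  0.1374] r 91.0
head-frame of [ 0.6729 -0.0763  0.1322] : [0.0001 0.0053 0.0082]
clip phase mod30 10.1 strength 0.41
```

Call:
{"method": "play_rows", "body": {"steps": [{"tx": 0,"ty": 0,"tz": 0.0,"turn": 0,"jaw": 0.0445},{"tx": 0,"ty": 0,"tz": 0,"turn": -4,"jaw": 0.0445},{"tx": 0,"ty": 0,"tz": 0,"turn": -4,"jaw": 0.0445},{"tx": 0,"ty": 0,"tz": 0,"turn": -4,"jaw": 0.0445}]}}

```text
time: 15.7
tcp_pos: [0.6566, -0.0869, 0.1483]
tool_rot: [-0.331, 0.625, -0.332, -0.624]
wrist_force: [2.7, -3.0, 1.7]
opening: 0.522
```

Call:
{"method": "play_rows", "body": {"steps": [{"tx": 0,"ty": 0,"tz": 0.0,"turn": -4,"jaw": 0.0445},{"tx": 0,"ty": 0,"tz": 0,"turn": -4,"jaw": 0.0445},{"tx": 0,"ty": 0,"tz": 0,"turn": 0,"jaw": 0.0445}]}}

```text
time: 16.0
tcp_pos: [0.6578, -0.0871, 0.1489]
tool_rot: [-0.287, 0.648, -0.287, -0.644]
wrist_force: [4.9, -2.1, 3.5]
opening: 0.519
```

Run:
```python
from h import *
o=info(); C,n,p=wheel("scene",.07,c0=np.array([.665,-.083,.14]),save="pics/g14.png",box=(240,180,90,60,8)); axpos(C-.006*n); clipphase(p)
```

```text
t 16.0 p [ 0.6578 -0.0871  0.1489] jaw 132.06 F [ 4.88 -2.07  3.53] T [-0.76 -1.02 -0.12] op 0.0444 j [-13.8  34.4   6.8  62.1  -0.  -55.9]
scene N 737 normal [-0.38  -0.229  0.896] tilt 26.3 az -148.9
 disc-top centre [ 0.6675 -0.078   0.1357] r 93.6
head-frame of [ 0.6698 -0.0766  0.1303] : [-0.0035  0.0055  0.0081]
clip phase mod30 28.1 strength 0.33
```

View pics/g14.png

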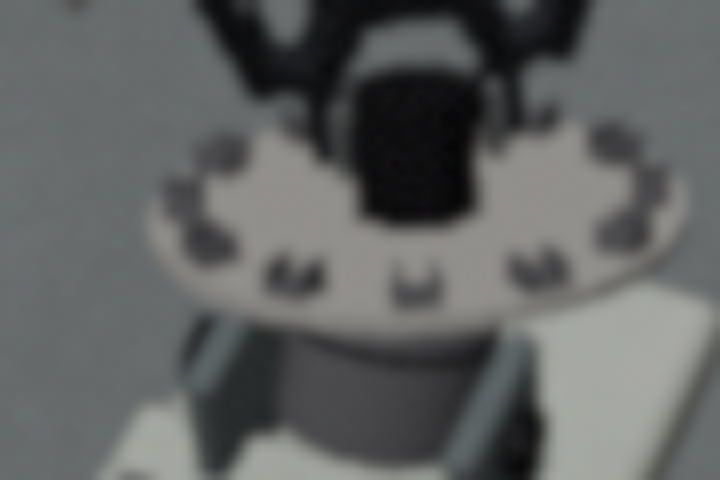

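Run:
```python
from h import *
rows([.0008,-.0004,.0003],-8,2)
```

```text
{'tx': -0.0001, 'ty': -0.0002, 'tz': -0.0004, 'turn': -4.0}
{'tx': -0.0001, 'ty': -0.0001, 'tz': -0.0004, 'turn': -4.0}
```

Call:
{"method": "play_rows", "body": {"steps": [{"tx": 0,"ty": -0.0002,"tz": -0.0004,"turn": -4,"jaw": 0.0445},{"tx": 0,"ty": -0.0002,"tz": -0.0004,"turn": -4,"jaw": 0.0445},{"tx": 0,"ty": 0,"tz": 0,"turn": -2,"jaw": 0.0445}]}}

```text
time: 16.35
tcp_pos: [0.659, -0.0872, 0.1492]
tool_rot: [-0.23, 0.671, -0.23, -0.667]
wrist_force: [5.2, -1.4, 3.2]
opening: 0.521
```

Run:
```python
from h import *
o=info(); C,n,p=wheel("scene",.07,c0=np.array([.665,-.083,.14]),save="pics/g15.png",box=(240,180,90,60,8)); axpos(C-.006*n); clipphase(p)
```

```text
t 16.35 p [ 0.659  -0.0872  0.1492] jaw 142.06 F [ 5.19 -1.44  3.19] T [-0.49 -1.27 -0.24] op 0.0445 j [-13.8  34.5   7.   62.1  -0.  -65.9]
scene N 903 normal [-0.307 -0.211  0.928] tilt 21.9 az -145.5
 disc-top centre [ 0.6668 -0.0771  0.1357] r 92.6
head-frame of [ 0.6687 -0.0758  0.1301] : [-0.0044  0.0065  0.0084]
clip phase mod30 5.9 strength 0.33
```

View pics/g15.png

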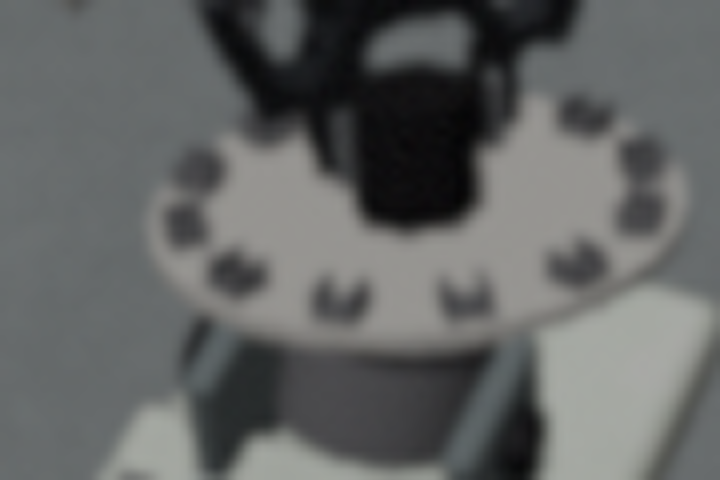

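Call:
{"method": "play_rows", "body": {"steps": [{"tx": 0,"ty": 0,"tz": 0,"turn": 0,"jaw": 0.062},{"tx": 0,"ty": 0,"tz": 0,"turn": 0,"jaw": 0.062},{"tx": -0.02,"ty": 0,"tz": 0,"turn": 0,"jaw": 0.062},{"tx": -0.03,"ty": 0,"tz": 0,"turn": 0,"jaw": 0.062},{"tx": -0.02,"ty": 0,"tz": 0,"turn": 8.2,"jaw": 0.0}]}}

```text
time: 16.9
tcp_pos: [0.6565, -0.0863, 0.2191]
tool_rot: [0.278, -0.65, 0.278, 0.65]
wrist_force: [0.3, 0.1, 0.2]
opening: 0.567
```

Call:
{"method": "play_rows", "body": {"steps": [{"tx": 0,"ty": 0,"tz": 0,"turn": 8.2,"jaw": 0.0},{"tx": 0,"ty": 0,"tz": 0,"turn": 8.2,"jaw": 0.0},{"tx": 0,"ty": 0,"tz": 0,"turn": 8.2,"jaw": 0.0},{"tx": 0,"ty": 0,"tz": 0,"turn": 8.2,"jaw": 0.0}]}}

```text
time: 17.3
tcp_pos: [0.6562, -0.0862, 0.2173]
tool_rot: [0.451, -0.544, 0.452, 0.545]
wrist_force: [-0.7, -0.1, 0.7]
opening: 0.002
```

Run:
```python
from h import *
o=info(); C,n,p=wheel("scene",.07,c0=np.array([.665,-.083,.14]),save="pics/g16.png",box=(240,180,90,60,8)); axpos(C-.006*n); clipphase(p)
rows(np.array([.6385,-.0885,.187])-o["tcp_pos"],0,2)
rows(-R[:,2]*.002)
```

```text
t 17.3 p [ 0.6562 -0.0862  0.2173] jaw 100.63 F [-0.7  -0.09  0.69] T [0.01 0.01 0.01] op 0.0001 j [-13.8  32.5  13.8  71.4   0.  -24.4]
scene N 889 normal [-0.417 -0.073  0.906] tilt 25.1 az -170.0
 disc-top centre [ 0.6701 -0.0781  0.1348] r 92.2
head-frame of [ 0.6726 -0.0777  0.1294] : [-0.0017  0.004   0.0061]
clip phase mod30 1.4 strength 0.54
{'tx': 0.0152, 'ty': 0.0089, 'tz': 0.0004, 'turn': 0.0}
{'tx': 0.0152, 'ty': 0.0089, 'tz': 0.0004, 'turn': 0.0}
{'tx': 0.0017, 'ty': -0.001, 'tz': 0.0, 'turn': 0.0}
```

View pics/g16.png

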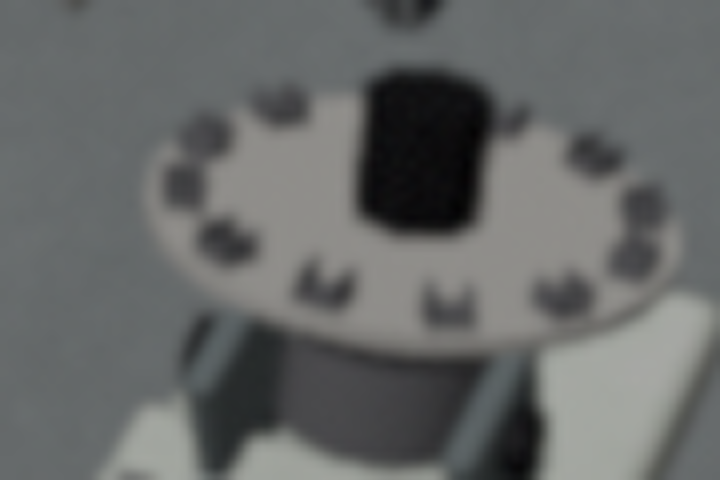

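Call:
{"method": "play_rows", "body": {"steps": [{"tx": 0,"ty": 0.009,"tz": 0.0004,"turn": 0,"jaw": 0.0},{"tx": 0.01,"ty": 0.009,"tz": 0.0,"turn": 0,"jaw": 0.0},{"tx": 0.015,"ty": 0,"tz": 0.0,"turn": 0,"jaw": 0.0},{"tx": 0.008,"ty": -0.0025,"tz": 0.0,"turn": 0,"jaw": 0.0},{"tx": 0,"ty": 0,"tz": 0.0,"turn": 0,"jaw": 0.0}]}}

```text
time: 17.85
tcp_pos: [0.6408, -0.0887, 0.1834]
tool_rot: [0.449, -0.545, 0.45, 0.547]
wrist_force: [0.8, 0.2, -0.7]
opening: -0.001
```

Call:
{"method": "play_rows", "body": {"steps": [{"tx": 0.0017,"ty": -0.001,"tz": 0.0,"turn": 0,"jaw": 0.0},{"tx": 0.0017,"ty": -0.001,"tz": 0.0,"turn": 0,"jaw": 0.0},{"tx": 0.0,"ty": 0,"tz": 0.0,"turn": 0,"jaw": 0.0}]}}

```text
time: 18.15
tcp_pos: [0.6437, -0.0886, 0.1815]
tool_rot: [-0.45, 0.546, -0.45, -0.546]
wrist_force: [0.3, -0.8, 0.8]
opening: -0.003
```

Run:
```python
from h import *
o=info(); axpos(o["tcp_pos"])
```

```text
t 18.15 p [ 0.6437 -0.0886  0.1815] jaw 101.03 F [ 0.26 -0.83  0.81] T [ 0.02 -0.01 -0.03] op -0.0003 j [-14.3  32.    7.5  65.5   0.  -25.3]
head-frame of [ 0.6437 -0.0886  0.1815] : [-0.0021 -0.0014  0.0665]
```

Call:
{"method": "play_rows", "body": {"steps": [{"tx": 0.0017,"ty": 0.002,"tz": 0.0,"turn": 0,"jaw": 0.0},{"tx": 0.0017,"ty": -0.001,"tz": 0.0,"turn": 0,"jaw": 0.0},{"tx": 0.0,"ty": 0,"tz": 0.0,"turn": 0,"jaw": 0.0}]}}

```text
time: 18.45
tcp_pos: [0.6423, -0.0888, 0.1778]
tool_rot: [0.45, -0.546, 0.45, 0.546]
wrist_force: [0.4, 0.5, 0.8]
opening: 0.002
```

Call:
{"method": "play_rows", "body": {"steps": [{"tx": 0.0009,"ty": -0.0005,"tz": 0.0,"turn": 0,"jaw": 0.0},{"tx": 0.0009,"ty": -0.0005,"tz": 0.0,"turn": 0,"jaw": 0.0},{"tx": 0.0,"ty": 0,"tz": 0.0,"turn": 0,"jaw": 0.0}]}}

```text
time: 18.75
tcp_pos: [0.6433, -0.0886, 0.176]
tool_rot: [0.45, -0.546, 0.45, 0.546]
wrist_force: [-0.4, -0.5, -0.1]
opening: -0.0
```

Run:
```python
from h import *
o=info(); axpos(o["tcp_pos"])
```

```text
t 18.75 p [ 0.6433 -0.0886  0.176 ] jaw 101.01 F [-0.38 -0.47 -0.06] T [0.05 0.   0.02] op -0.0 j [-14.3  32.1   6.9  64.8  -0.  -25.3]
head-frame of [ 0.6433 -0.0886  0.176 ] : [-0.0051 -0.0013  0.0619]
```

Call:
{"method": "play_rows", "body": {"steps": [{"tx": 0.0009,"ty": -0.0005,"tz": 0.0,"turn": 0,"jaw": 0.0},{"tx": 0.0,"ty": 0,"tz": 0.0,"turn": 0,"jaw": 0.0}]}}

```text
time: 18.95
tcp_pos: [0.6438, -0.0885, 0.1752]
tool_rot: [0.45, -0.546, 0.45, 0.546]
wrist_force: [1.0, -0.2, -0.7]
opening: 0.003
```

Call:
{"method": "play_rows", "body": {"steps": [{"tx": 0.0009,"ty": -0.0005,"tz": 0.0,"turn": 0,"jaw": 0.0},{"tx": 0.0,"ty": 0,"tz": 0.0,"turn": 0,"jaw": 0.0}]}}

```text
time: 19.15
tcp_pos: [0.6444, -0.0885, 0.1744]
tool_rot: [-0.45, 0.546, -0.45, -0.546]
wrist_force: [-0.8, -0.3, 0.6]
opening: -0.002
```

Call:
{"method": "play_rows", "body": {"steps": [{"tx": 0.0009,"ty": -0.0005,"tz": 0.0,"turn": 0,"jaw": 0.0},{"tx": 0.0,"ty": 0,"tz": 0.0,"turn": 0,"jaw": 0.0}]}}

```text
time: 19.35
tcp_pos: [0.6449, -0.0884, 0.1737]
tool_rot: [-0.45, 0.546, -0.45, -0.546]
wrist_force: [0.3, 0.0, 2.0]
opening: 0.002
```

Call:
{"method": "play_rows", "body": {"steps": [{"tx": 0.0009,"ty": -0.0005,"tz": 0.0,"turn": 0,"jaw": 0.0},{"tx": 0.0,"ty": 0,"tz": 0.0,"turn": 0,"jaw": 0.0}]}}

```text
time: 19.55
tcp_pos: [0.6454, -0.0881, 0.1725]
tool_rot: [0.45, -0.546, 0.45, 0.546]
wrist_force: [0.1, 0.4, 0.9]
opening: -0.001
```

Call:
{"method": "play_rows", "body": {"steps": [{"tx": 0.0009,"ty": -0.0005,"tz": 0.0,"turn": 0,"jaw": 0.0},{"tx": 0.0,"ty": 0,"tz": 0.0,"turn": 0,"jaw": 0.0}]}}

```text
time: 19.75
tcp_pos: [0.6453, -0.0882, 0.1715]
tool_rot: [0.449, -0.545, 0.45, 0.546]
wrist_force: [-3.5, -0.9, 3.3]
opening: 0.0
```

Run:
```python
from h import *
o=info(); axpos(o["tcp_pos"]); C,n,p=wheel("scene",.07,c0=np.array([.665,-.083,.14]),save="pics/g17.png",box=(240,180,90,60,8)); axpos(C-.006*n); clipphase(p)
```

```text
t 19.75 p [ 0.6453 -0.0882  0.1715] jaw 101.01 F [-3.53 -0.94  3.33] T [-0.04  0.63 -0.03] op 0.0 j [-14.2  32.5   6.9  64.4  -0.  -25.2]
head-frame of [ 0.6453 -0.0882  0.1715] : [-0.0056 -0.0013  0.057 ]
scene N 892 normal [-0.427 -0.062  0.902] tilt 25.6 az -171.7
 disc-top centre [ 0.6712 -0.0793  0.1318] r 93.2
head-frame of [ 0.6737 -0.079   0.1264] : [-0.0025  0.0025  0.003 ]
clip phase mod30 3.3 strength 0.54
```

View pics/g17.png

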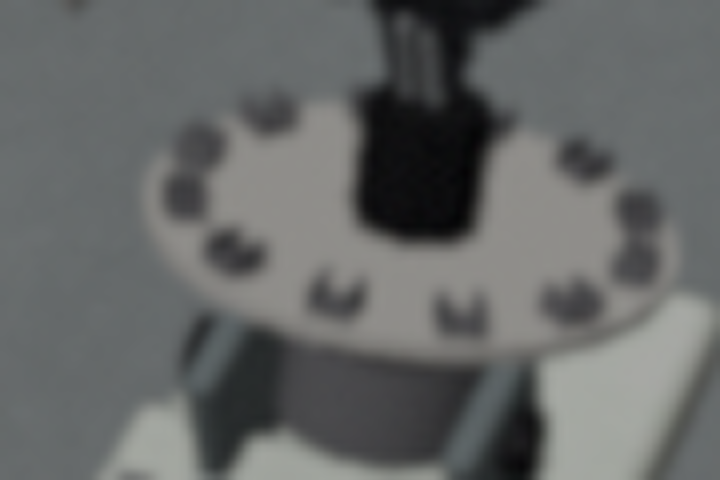

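Call:
{"method": "play_rows", "body": {"steps": [{"tx": -0.003,"ty": 0,"tz": 0.0,"turn": 0,"jaw": 0.0},{"tx": 0.0,"ty": 0.009,"tz": 0.0,"turn": 0,"jaw": 0.0},{"tx": 0.003,"ty": 0,"tz": 0.0,"turn": 0,"jaw": 0.0},{"tx": 0.002,"ty": 0,"tz": 0.0,"turn": 0,"jaw": 0.0},{"tx": 0.0,"ty": 0,"tz": 0.0,"turn": 0,"jaw": 0.0}]}}

```text
time: 20.3
tcp_pos: [0.6367, -0.0898, 0.1692]
tool_rot: [0.45, -0.545, 0.45, 0.546]
wrist_force: [-0.1, 0.0, 1.0]
opening: -0.002
```

Call:
{"method": "play_rows", "body": {"steps": [{"tx": 0.001,"ty": 0,"tz": 0.0,"turn": 0,"jaw": 0.0},{"tx": 0.001,"ty": 0,"tz": 0.0,"turn": 0,"jaw": 0.0},{"tx": 0.0,"ty": 0,"tz": 0.0,"turn": 0,"jaw": 0.0}]}}

```text
time: 20.6
tcp_pos: [0.637, -0.0899, 0.1676]
tool_rot: [0.45, -0.546, 0.45, 0.546]
wrist_force: [-0.9, 0.2, 1.1]
opening: 0.004
```

Call:
{"method": "play_rows", "body": {"steps": [{"tx": 0.001,"ty": 0,"tz": 0.0,"turn": 0,"jaw": 0.0},{"tx": 0.0,"ty": 0,"tz": 0.0,"turn": 0,"jaw": 0.0}]}}

```text
time: 20.8
tcp_pos: [0.6369, -0.09, 0.1667]
tool_rot: [-0.45, 0.546, -0.45, -0.546]
wrist_force: [-0.3, 0.5, 1.0]
opening: 0.001
```

Call:
{"method": "play_rows", "body": {"steps": [{"tx": 0.001,"ty": 0,"tz": 0.0,"turn": 0,"jaw": 0.0},{"tx": 0.0,"ty": 0,"tz": 0.0,"turn": 0,"jaw": 0.0}]}}

```text
time: 21.0
tcp_pos: [0.6368, -0.0901, 0.1657]
tool_rot: [0.45, -0.546, 0.45, 0.546]
wrist_force: [-1.8, -0.5, 1.2]
opening: -0.004
```

Run:
```python
from h import *
o=info(); axpos(o["tcp_pos"]); C,n,p=wheel("scene",.07,c0=np.array([.665,-.083,.14]),save="pics/g18.png",box=(240,180,90,60,8)); axpos(C-.006*n); clipphase(p,back=.003)
```

```text
t 21.0 p [ 0.6368 -0.0901  0.1657] jaw 101.01 F [-1.76 -0.47  1.22] T [-0.22  0.25 -0.  ] op -0.0004 j [-14.5  31.8   4.7  62.9  -0.  -25.6]
head-frame of [ 0.6368 -0.0901  0.1657] : [-0.0161 -0.0015  0.0562]
scene N 783 normal [-0.474 -0.068  0.878] tilt 28.6 az -171.8
 disc-top centre [ 0.674  -0.0818  0.132 ] r 94.0
head-frame of [ 0.6768 -0.0814  0.1267] : [-0.0001 -0.0005  0.002 ]
clip phase mod30 5.2 strength 0.62
```

View pics/g18.png

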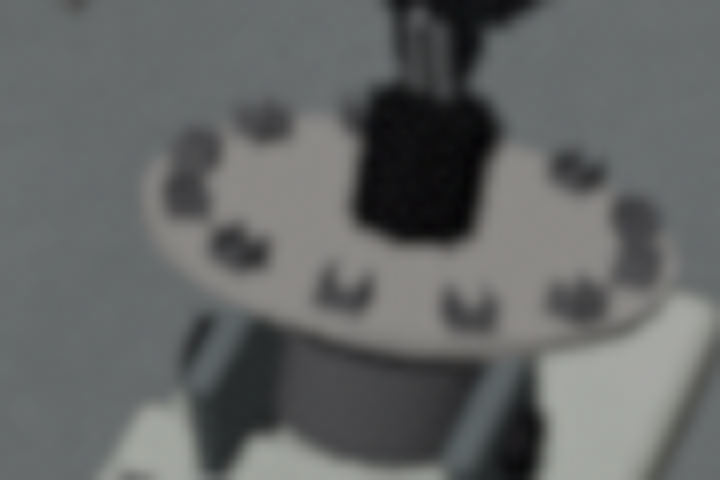

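Call:
{"method": "play_rows", "body": {"steps": [{"tx": 0.0009,"ty": -0.0003,"tz": 0.0,"turn": 0,"jaw": 0.0},{"tx": 0.0,"ty": 0,"tz": 0.0,"turn": 0,"jaw": 0.0}]}}

```text
time: 21.25
tcp_pos: [0.6369, -0.0903, 0.1649]
tool_rot: [-0.449, 0.546, -0.45, -0.546]
wrist_force: [-4.3, -2.3, 4.7]
opening: 0.002
```

Call:
{"method": "play_rows", "body": {"steps": [{"tx": 0.0009,"ty": -0.0003,"tz": 0.0,"turn": 0,"jaw": 0.0},{"tx": 0.0,"ty": 0,"tz": 0.0,"turn": 0,"jaw": 0.0}]}}

```text
time: 21.45
tcp_pos: [0.6371, -0.0906, 0.1645]
tool_rot: [-0.449, 0.546, -0.45, -0.545]
wrist_force: [-6.1, -4.4, 7.8]
opening: 0.001
```

Call:
{"method": "play_rows", "body": {"steps": [{"tx": -0.003,"ty": 0.001,"tz": 0.0,"turn": 0,"jaw": 0.0},{"tx": -0.02,"ty": 0,"tz": 0.0,"turn": 0,"jaw": 0.0},{"tx": -0.03,"ty": 0.02,"tz": 0.0,"turn": 0,"jaw": 0.0},{"tx": 0,"ty": 0.03,"tz": 0.0,"turn": 0,"jaw": 0.0},{"tx": 0,"ty": 0.03,"tz": 0.0,"turn": 0,"jaw": 0.0}]}}

```text
time: 21.95
tcp_pos: [0.5582, -0.1051, 0.2176]
tool_rot: [-0.45, 0.546, -0.449, -0.545]
wrist_force: [-0.9, 0.3, -0.7]
opening: 0.004
```

Run:
```python
from h import *
o=info(); C,n,p=wheel("scene",.07,c0=np.array([.665,-.083,.14]),save="pics/g19.png",box=(240,180,90,60,8)); axpos(C-.006*n); clipphase(p,back=.0)
C,n,p=wheel("top",.07,thr=150,c0=np.array([.67,-.083,.135]),save="pics/g19t.png",box=(280,120,100,90,7)); axpos(C-.006*n)
# head-axis height of white points, robustly
```

```text
t 21.95 p [ 0.5582 -0.1051  0.2176] jaw 101.06 F [-0.93  0.34 -0.71] T [-0.05 -0.    0.01] op 0.0003 j [-18.1  21.7  -3.6  64.6   0.1 -29.1]
scene N 727 normal [-0.488 -0.088  0.868] tilt 29.7 az -169.8
 disc-top centre [ 0.6726 -0.0797  0.1307] r 93.4
head-frame of [ 0.6755 -0.0792  0.1255] : [-0.0014  0.0019  0.0014]
clip phase mod30 6.4 strength 0.63
top N 955 normal [-0.491 -0.094  0.866] tilt 30.0 az -169.1
 disc-top centre [ 0.6742 -0.0797  0.1302] r 90.2
head-frame of [ 0.6772 -0.0791  0.125 ] : [-0.0003  0.0017  0.0002]
```

View pics/g19.png

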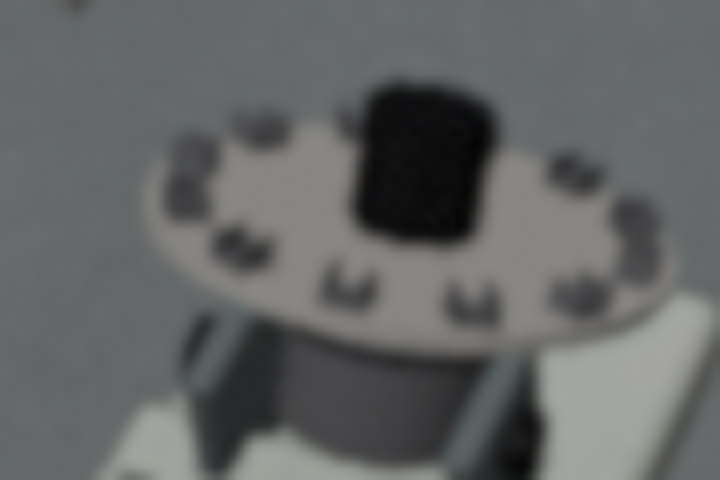

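View pics/g19t.png

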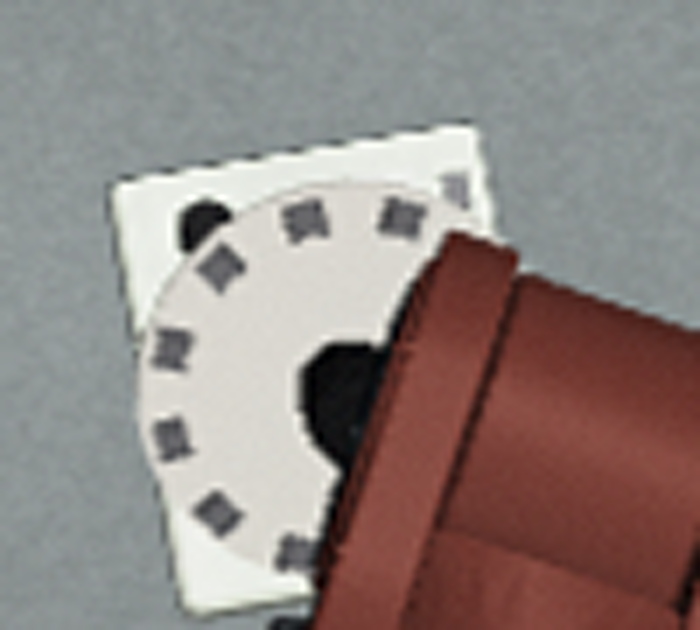

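Run:
```python
from h import *
o=info(); a=H0+R@[-.006,-.002,.059]; print(a); rows(a+[0,0,.03]-o["tcp_pos"],0,2); rows([0,0,-.03],0,1); rows(-R[:,2]*.001)
```

```text
t 22.05 p [ 0.5554 -0.1051  0.2172] jaw 100.98 F [-0.1   0.53 -0.06] T [0.04 0.02 0.01] op -0.0003 j [-18.1  21.5  -3.9  64.6   0.  -29.1]
[ 0.64409317 -0.08916599  0.1730955 ]
{'tx': 0.007, 'ty': -0.0451, 'tz': -0.0007, 'turn': 0.0}
{'tx': 0.007, 'ty': -0.0451, 'tz': -0.0007, 'turn': 0.0}
{'tx': 0.03, 'ty': -0.0, 'tz': -0.0, 'turn': 0.0}
{'tx': 0.0009, 'ty': -0.0005, 'tz': -0.0, 'turn': 0.0}
```

Call:
{"method": "play_rows", "body": {"steps": [{"tx": 0.0,"ty": -0.03,"tz": -0.0005,"turn": 0,"jaw": 0.0},{"tx": 0.007,"ty": -0.03,"tz": -0.0005,"turn": 0,"jaw": 0.0},{"tx": 0.007,"ty": -0.03,"tz": -0.0005,"turn": 0,"jaw": 0.0},{"tx": 0.015,"ty": 0,"tz": 0.0,"turn": 0,"jaw": 0.0},{"tx": 0.0,"ty": 0,"tz": 0.0,"turn": 0,"jaw": 0.0}]}}

```text
time: 22.55
tcp_pos: [0.6466, -0.0885, 0.1853]
tool_rot: [0.449, -0.545, 0.45, 0.547]
wrist_force: [-0.6, -0.9, -0.1]
opening: -0.002
```

Call:
{"method": "play_rows", "body": {"steps": [{"tx": 0.01,"ty": 0,"tz": 0.0,"turn": 0,"jaw": 0.0},{"tx": 0.0045,"ty": 0,"tz": 0.0,"turn": 0,"jaw": 0.0},{"tx": 0.0,"ty": 0,"tz": 0.0,"turn": 0,"jaw": 0.0}]}}

```text
time: 22.85
tcp_pos: [0.6461, -0.0895, 0.1731]
tool_rot: [0.45, -0.545, 0.45, 0.546]
wrist_force: [-0.7, -0.7, 0.6]
opening: 0.003
```

Call:
{"method": "play_rows", "body": {"steps": [{"tx": 0.0009,"ty": -0.0005,"tz": 0.0,"turn": 0,"jaw": 0.0},{"tx": 0.0,"ty": 0,"tz": 0.0,"turn": 0,"jaw": 0.0}]}}

```text
time: 23.05
tcp_pos: [0.6473, -0.0896, 0.173]
tool_rot: [-0.45, 0.546, -0.45, -0.545]
wrist_force: [0.3, -0.4, 0.4]
opening: -0.001
```

Call:
{"method": "play_rows", "body": {"steps": [{"tx": 0.0009,"ty": 0,"tz": 0.0,"turn": 0,"jaw": 0.0},{"tx": 0.0009,"ty": 0,"tz": 0.0,"turn": 0,"jaw": 0.0},{"tx": 0.0,"ty": 0,"tz": 0.0,"turn": 0,"jaw": 0.0}]}}

```text
time: 23.35
tcp_pos: [0.6472, -0.0895, 0.1708]
tool_rot: [-0.45, 0.546, -0.45, -0.546]
wrist_force: [-0.1, -0.4, 1.4]
opening: -0.003
```

Call:
{"method": "play_rows", "body": {"steps": [{"tx": 0.0009,"ty": -0.0003,"tz": 0.0,"turn": 0,"jaw": 0.0},{"tx": 0.0,"ty": 0,"tz": 0.0,"turn": 0,"jaw": 0.0}]}}

```text
time: 23.55
tcp_pos: [0.6474, -0.0897, 0.1705]
tool_rot: [-0.45, 0.546, -0.45, -0.545]
wrist_force: [-2.4, -0.1, 5.8]
opening: -0.001
```

Call:
{"method": "play_rows", "body": {"steps": [{"tx": 0.0009,"ty": -0.0003,"tz": 0.0,"turn": 0,"jaw": 0.0},{"tx": 0.0,"ty": 0,"tz": 0.0,"turn": 0,"jaw": 0.0}]}}

```text
time: 23.75
tcp_pos: [0.6476, -0.0897, 0.1703]
tool_rot: [-0.45, 0.546, -0.45, -0.545]
wrist_force: [-5.3, -1.5, 10.6]
opening: 0.001
```

Call:
{"method": "play_rows", "body": {"steps": [{"tx": -0.003,"ty": 0.001,"tz": 0.0,"turn": 0,"jaw": 0.0},{"tx": -0.02,"ty": 0,"tz": 0.0,"turn": 0,"jaw": 0.0},{"tx": -0.04,"ty": 0.02,"tz": 0.0,"turn": 0,"jaw": 0.0},{"tx": -0.02,"ty": 0.04,"tz": 0.0,"turn": 0,"jaw": 0.0},{"tx": 0,"ty": 0.045,"tz": 0.0,"turn": 0,"jaw": 0.0}]}}

```text
time: 24.25
tcp_pos: [0.5447, -0.1101, 0.2545]
tool_rot: [-0.45, 0.548, -0.449, -0.544]
wrist_force: [0.6, -0.2, 0.7]
opening: 0.002
```

Call:
{"method": "play_rows", "body": {"steps": [{"tx": 0,"ty": 0.045,"tz": 0.0,"turn": 0,"jaw": 0.0},{"tx": 0,"ty": 0.045,"tz": 0.0,"turn": 0,"jaw": 0.0},{"tx": 0,"ty": 0.04,"tz": 0.0,"turn": 0,"jaw": 0.0},{"tx": 0,"ty": 0,"tz": 0.0,"turn": 0,"jaw": 0.0},{"tx": 0,"ty": 0,"tz": 0.0,"turn": 0,"jaw": 0.0}]}}

```text
time: 24.75
tcp_pos: [0.416, -0.1347, 0.2524]
tool_rot: [-0.45, 0.546, -0.45, -0.545]
wrist_force: [1.3, 0.3, 0.5]
opening: 0.0
```

Run:
```python
from h import *
o=info()
for i in range(2):
    C,n,p=wheel("scene",.07,c0=np.array([.665,-.083,.14]),save="pics/h1.png",box=(200,140,160,140,5)); axpos(C-.006*n)
    C,n,p=wheel("top",.07,thr=150,c0=np.array([.67,-.083,.135])); axpos(C-.006*n)
clipphase(p,"top",back=0)
cv2.imwrite("pics/h1t.png",p)
# hub-top depth along axis
for nm in ("top","scene"):
    p,d=capture(nm); W=cloud(nm,d).reshape(-1,3); L=(W-H0)@R; k=(np.hypot(L[:,0],L[:,1])<.014)&(L[:,2]>.03)&(L[:,2]<.08); print(nm,"hub top z",np.nanmedian(L[k,2]),k.sum())
    k2=(np.hypot(L[:,0],L[:,1])>.03)&(np.hypot(L[:,0],L[:,1])<.065)&(abs(L[:,2]-.006)<.012); 
    for a in range(0,360,60):
        an=(np.degrees(np.arctan2(L[:,1],L[:,0]))-a)%360; kk=k2&(an<60); print(a,kk.sum(),round(float(np.median(L[kk,2]))*1000,2) if kk.sum() else None,end=" | ")
    print()
```

```text
t 24.75 p [ 0.416  -0.1347  0.2524] jaw 100.94 F [1.34 0.29 0.53] T [-0.02 -0.03 -0.07] op 0.0 j [-27.5   6.3 -18.7  64.9   0.  -38.5]
scene N 700 normal [-0.487 -0.091  0.868] tilt 29.7 az -169.4
 disc-top centre [ 0.6718 -0.0765  0.1306] r 93.2
head-frame of [ 0.6747 -0.076   0.1253] : [-0.0017  0.0052  0.0014]
top N 1552 normal [-0.491 -0.096  0.866] tilt 30.0 az -169.0
 disc-top centre [ 0.674  -0.0809  0.1301] r 90.6
head-frame of [ 0.6769 -0.0803  0.1249] : [-0.0007  0.0006  0.0003]
scene N 694 normal [-0.488 -0.091  0.868] tilt 29.8 az -169.5
 disc-top centre [ 0.673 -0.079  0.131] r 92.4
head-frame of [ 0.6759 -0.0784  0.1258] : [-0.0008  0.0026  0.0014]
top N 1602 normal [-0.495 -0.09   0.864] tilt 30.2 az -169.6
 disc-top centre [ 0.674  -0.0798  0.1301] r 90.7
head-frame of [ 0.677  -0.0793  0.125 ] : [-0.0005  0.0015  0.0002]
clip phase mod30 6.7 strength 0.68
top hub top z 0.05013302166832997 67
0 186 6.4 | 60 182 6.31 | 120 163 5.99 | 180 146 6.51 | 240 181 6.62 | 300 191 6.26 | 
scene hub top z 0.051397319484382545 28
0 78 7.41 | 60 83 7.36 | 120 66 7.6 | 180 18 7.45 | 240 87 7.45 | 300 73 7.59 |
```

View pics/h1t.png

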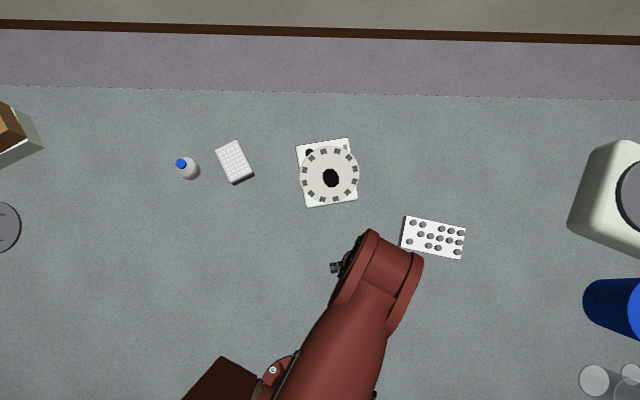

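View pics/h1.png

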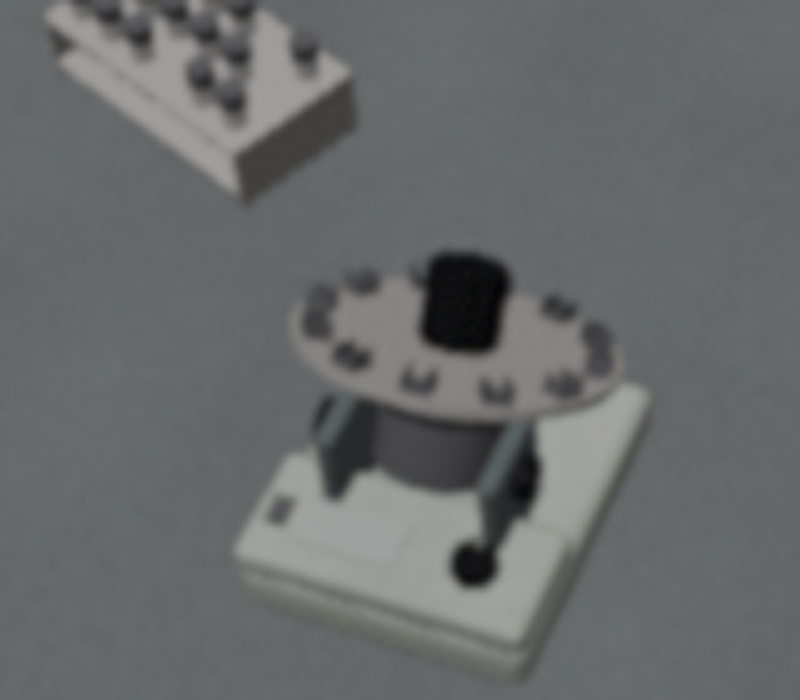

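Run:
```python
from cell import env
print(env.finish_job())
```

```text
the job is handed in; nothing more can be done
None
```

The wheel is on the drive shaft, with the drive pin in its slots and its back flat against the head. The job is handed in with the gripper well clear, 24.8 s in.

**What I did**
- I gripped the wheel by its hub and lowered the level wheel until the shaft end was about 13 mm into the bore. I then loosened the jaws to 45 mm, and the wheel tilted itself into line with the shaft.
- A light push brought it to rest on the pin, so I turned it about 45° with the jaws loosely around the hub. The slots found the pin on the next push.
- I pressed it home with the closed fingers on top of the hub. The hardest push was about 12 N, the final one, and it was stopped hard, as expected against the face.

**Last checks**
- **Tilt:** the top camera reads 30.0–30.2°, in line with the shaft.
- **Seating, top camera:** the disc's upper surface is 6.3 mm off the face, against 6 mm expected. The hub top is at 50.1 mm, against 50.
- **Seating, scene camera:** the disc reads about 7.4 mm and the hub top 51.4 mm. This camera also read the bare face about 0.8 mm high, so the real disagreement is about 0.6 mm.
- **Contact depth:** comparing finger heights on the pin and at home gives about 6.0 mm of travel, against 6.5 mm expected. A gap of up to about half a millimetre can't be ruled out.
- **Bystanders:** by eye in the final top picture, the flask, tip box and tube rack stand where they were. I did not measure them.

While turning it by the hub, the wheel leaned noticeably off the shaft line, about 9–12° by the scene camera. The wrist force stayed under about 9 N, and the lean was gone after the final pushes.

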